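Pack the honing case and balance its lid

ROBOT

A 7-joint arm with a two-finger parallel gripper is mounted at the origin on a cart in front of the work surface, level with it; the furniture and walls round the work are solid. World frame = base frame: x ahead of the robot, y to its left, z up, the work surface at z = 0. Lengths are in m, angles in degrees, forces in N, time in s.
With the tool pointing down it reaches from about 0.425 to 0.95 m from the base axis. Payload 4.7 kg.
Tool frame: the origin (TCP) lies at the very end of the fingers, on their centre line; the grasp point (between the pads) lies 19 mm behind it (robot.pinch_z is the distance from the TCP to the grasp point, in m); z points along the fingers, y is the direction in which the jaws open and shut (so a half turn about z gives the same grasp; the last joint's range is limited). The gripper opens to 87 mm and grips with 3 to 60 N. Pads are 19 mm wide; open, the fingers measure 117 mm over their backs; the gripper's body (75 mm by 190 mm) begins 51 mm behind the grasp point.
Start: joints at [-69.322, 26.849, -2.785, 87.806, 1.381, 65.374, -4.715], TCP at [0.256, 0.624, 0.223] pointing down, gripper open.
Joint ranges: [-148.3, 148.3], [-19.14, 114.17], [-79.39, 73.82], [5.75, 140.21], [-59.74, 239.74], [12.07, 113.84], [-152.46, 152.46]. Speed limits (degrees/s): [147.25, 147.25, 180, 180, 180, 180, 180].

INTERFACE

Orientations are given as a 3x3 rotation matrix whose columns are the frame's x, y, z axes.
In Python, from rig import robot gives the robot as it stands.
- The arm moves only by the shell command python3 -m pendant 'ROWS' [FORCE]. ROWS is JSON, a list of rows, each an object of numbers: "tx", "ty", "tz": the shift along the tool's x, y, z in m; "ax", "ay", "az": the turn, a rotation vector about the tool's x, y, z in degrees; "hand": the closure, from -1 (fully open) to 1 (shut). A call has 1 to 10 rows; each row is the pose to reach, as a shift and turn from the pose commanded when the call began, along the tool's axes at that moment; what a row does not reach only later rows make up. A row lasts 1/12 s, in which the tool goes at most 41.7 mm and 7.16 degrees, less where a joint would pass 70% of its speed; a pose out of reach is approached as far as the arm can. A call with a gripper value outside its range is refused whole. The fingers move at their own pace and stop on an object; FORCE is the grip in N (left out, the last holds). Time passes only in rows, so rows that repeat a pose let the fingers close. It gives the time, the measured TCP pose, the force and the opening at its end, in the units of the state.
- robot.get_state(): the state, without advancing time (a new reading comes with each control period).
- robot.camera(name): name is "side" or "top" or "wrist"; returns a dict with "frame" (420x560x3 uint8, red, green, blue), "vfov" (degrees; the focal length in pixels is half the picture's height over the tangent of half this angle, whatever the lens; pixels are square), "cx", "cy" (the principal point, pixels), "k1" (the pictures are not rectified: a ray, as slopes to the right and down, at radius r is drawn at 1 + k1 r^2 times it, then the intrinsics apply), "cam_to_world" (4x4, takes a point from camera to world coordinates). Camera axes: x right, y up, looking along -z (the intrinsics and any distortion apply to the point x, -y, -z); pixel columns grow to the right and rows downward; lengths in m; the calibration is good to about 2 mm. A picture is of the moment at which its call begins. There is no depth.
- robot.hand_in(): hands the job in, once; it reports no verdict.
The state is a dict: "time": time; "joint_positions": joint angles; "joint_velocities": joint speeds; "tau": joint torques, N m; "position": TCP position; "tcp_rot": TCP orientation; "force": force on the tool from outside, world axes, zero at the start; "torque": the same for the moment, N m; "gripper_width": finger opening in m.
Only numpy, scipy, OpenCV 4.12 (cv2) and the standard library are available. Lean on these libraries where they do the work, as an engineer would, in place of code of your own. Each camera call takes 0.05 s, during which the arm holds its last target.

TASK

Pack the honing case: lay the pink stone and the cork block flat, fully down, in the nests that match their shapes. Then take the lid by its pull tab, swing it gently up from its rest to the point where it just balances (leaning a little towards the case), and finish while still gripping the tab and holding the lid still at that point, so that I can screw on the lid stay: it must neither drop back nor fall shut. Leave the bead dish, the lighter and the graver where they are.

Things in the scene. Friction and masses are not known exactly. Their poses are not given: they have to be found in the camera images.
- case: honing case fixed to the bench: wooden block 114 x 150 x 24 mm (x, y, z); origin mid underside, z up, x towards the hinged side. Two nests 10 mm deep lie side by side in its top, long sides along x. A 36 mm wide finger channel along y (floor 8 mm above the bench, 6 mm below the nest floors) crosses both at x = 0, open at both sides, for fingers astride a part's middle. A bar behind props the lid
- stone_nest (a point): centre of the floor of the stone's nest, axes as the case: 90 mm along x, 27 mm along y, 10 mm deep; floor 14 mm above the bench, 35 mm to the -y side of the case's middle
- cork_nest (a point): centre of the floor of the cork's nest, axes as the case: 65 mm along x, 35 mm along y, 10 mm deep; floor 14 mm above the bench, 35 mm to the +y side of the case's middle
- stone_center (a point): centre of the loose pink dressing stone, a bar 22 x 85 x 14 mm (its own x, y, z: the long side is its y), 70 g; lies flat on the bench. Either end may lie towards the hinge
- cork_center (a point): centre of the loose cork block, brown, speckled, 30 x 60 x 24 mm (its own x, y, z: the long side is its y), 30 g; lies flat on the bench. Either end may lie towards the hinge
- lid_hinge (a point): middle of the lid's hinge line at the top of the case's far edge (case x = 57 mm, 24 mm above the bench); axes as the case, the hinge turns about y. The lid is 114 mm from hinge to free edge, 150 mm wide, 22 mm deep, hollow towards the case, with a steel plate inside
- lid (a joint): angle of the lid, rad: 0 shut, 1.57 at right angles to the bench, 2.3 resting open on its prop, leaning away from the case (start). Free hinge; the lid (about 0.3 kg) does not stay by itself. Its centre of mass is over the hinge at 1.30, the balance point (lid leaning about 15 degrees over the case): above it the lid falls open, below it falls shut
- lid_tab (a point): grip point on the pale wooden pull tab in the middle of the lid's free edge, in the lid's plane: 16 mm wide along y, 14 thick, 43 long; point 30 mm beyond the edge. At lid angle a it stands from the hinge -0.144 cos a + 0.010 sin a along case x, 0.144 sin a + 0.010 cos a up (m). Axes turn with the lid, y along the hinge. Pinched along y, it can turn between the fingers as the lid swings
- bead_dish: bystander: shallow enamel dish of beads, 85 mm across, 17 mm high; origin at the centre of its underside
- lighter: bystander: small black lighter 24 x 65 x 12 mm; origin at the centre of its underside
- graver: bystander: short graver with a wooden handle, 24 x 62 x 24 mm; origin at the centre of its underside
Things that resemble listed ones, but are neither listed nor needed, are in the scene too. There is more than one size of the part that bears cork_center; the job needs the smaller.

How it is judged (in metres and radians):
On the way, in this order (a step that is already met when the one before it is completed fails the run):
1. stone and cork lie flat and fully down in their matching nests, the lid still on its rest (x of stone_center in the frame of stone_nest between -0.006 and 0.006 m and y of stone_center in the frame of stone_nest between -0.006 and 0.006 m and z of stone_center in the frame of stone_nest between 0.004 and 0.01 m and angle between the y axis of stone_center and the x axis of stone_nest, either way round below 0.12 rad and angle between the z axis of stone_center and the z axis of stone_nest, either way round below 0.08 rad and x of cork_center in the frame of cork_nest between -0.006 and 0.006 m and y of cork_center in the frame of cork_nest between -0.006 and 0.006 m and z of cork_center in the frame of cork_nest between 0.009 and 0.015 m and angle between the y axis of cork_center and the x axis of cork_nest, either way round below 0.12 rad and angle between the z axis of cork_center and the z axis of cork_nest, either way round below 0.08 rad and value of joint lid above 2.1 rad), for 0.2 s.
2. the lid is gripped by its tab and held still at its balance point (value of joint lid between 1.23 and 1.37 rad and velocity of joint lid between -0.15 and 0.15 rad/s and contact force between the fingers and lid above 0.5 N and distance between the grasp point and lid_tab below 0.03 m), for 0.5 s.
At the end, for the whole second after the job is handed in: The lid stands still (under 0.15 rad/s) within 0.07 rad of its balance point, 1.30 rad, with the fingers pressing on it (over 0.5 N) at the pull tab (grasp point within 30 mm of lid_tab), and both parts lie flat and fully down in their matching nests (within 6 mm of the middle, 3 mm in height) (all of step 2 and x of stone_center in the frame of stone_nest between -0.006 and 0.006 m and y of stone_center in the frame of stone_nest between -0.006 and 0.006 m and z of stone_center in the frame of stone_nest between 0.004 and 0.01 m and angle between the y axis of stone_center and the x axis of stone_nest, either way round below 0.12 rad and angle between the z axis of stone_center and the z axis of stone_nest, either way round below 0.08 rad and x of cork_center in the frame of cork_nest between -0.006 and 0.006 m and y of cork_center in the frame of cork_nest between -0.006 and 0.006 m and z of cork_center in the frame of cork_nest between 0.009 and 0.015 m and angle between the y axis of cork_center and the x axis of cork_nest, either way round below 0.12 rad and angle between the z axis of cork_center and the z axis of cork_nest, either way round below 0.08 rad); the arm keeps its last pose, push and grip.
It fails at once if the lid falls or is slammed (faster than 2.5 rad/s) (velocity of joint lid above 2.5 rad/s or velocity of joint lid below -2.5 rad/s).
It fails at once if the lid falls shut (below 0.9 rad) (value of joint lid below 0.9 rad).
It fails at once if the bead dish is disturbed (moved over 30 mm) (distance of bead_dish from where it was at the start of the episode above 0.03 m).
It fails at once if the lighter is disturbed (moved over 30 mm) (distance of lighter from where it was at the start of the episode above 0.03 m).
It fails at once if the graver is disturbed (moved over 30 mm) (distance of graver from where it was at the start of the episode above 0.03 m).
It also fails if it takes over 72 s, if anything falls off the work surface, if the arm or the gripper's body presses on something with over 40 N, if the wrist force passes 120 N, or if a joint passes its speed limit or range.

## Working session

There is one attempt and no reset: what is moved stays moved. The work goes in short steps, Python scripts to look and compute and a shell command to move; the robot and the scene stay as the last step left them, time stands still between calls to the robot, and variables do not carry over. Pictures are saved under pics/ and viewed, and the job is handed in when it is done.

```bash
ls; mkdir -p pics; python3 - <<'E'
from rig import robot
import cv2
s=robot.get_state()
print({k:(v if not hasattr(v,'round') else v) for k,v in s.items()})
for n in ["side","top","wrist"]:
    c=robot.camera(n); cv2.imwrite(f"pics/{n}0.png",c["frame"][:,:,::-1]); print(n,c["vfov"],c["cx"],c["cy"],c["k1"],c["cam_to_world"])
E
```

```text
pics
{'time': 0.0, 'joint_positions': array([-69.32302664,  26.89610156,  -2.78561519,  87.87290013,
         1.3822204 ,  65.37623199,  -4.71537958]), 'joint_velocities': array([ 0.00452631, -0.07418303, -0.02819673,  0.11125861, -0.08829396,
       -0.04547951, -0.11870717]), 'tau': array([ 1.86473881e-04, -5.07962751e+01, -8.09546909e-02, -2.36165965e+01,
       -6.14799745e-02,  3.79295438e-02,  1.48797280e-04]), 'position': array([0.25624673, 0.62382067, 0.22151978]), 'tcp_rot': array([[-9.25016200e-01,  3.79927087e-01, -6.61637867e-04],
       [ 3.79927654e-01,  9.25014389e-01, -1.83228553e-03],
       [-8.41103552e-05, -1.94626832e-03, -9.99998102e-01]]), 'force': array([-0.33148778,  0.12261494,  0.93762555]), 'torque': array([ 0.00168235, -0.03115919,  0.0125249 ]), 'gripper_width': 0.08670072791143198}
side 47.02326583609494 278.8436792807867 216.5157940065797 0.035921167002781716 [[-0.99444871  0.05535884 -0.08948278  0.36898149]
 [-0.10493154 -0.45854944  0.88245214  1.33602128]
 [ 0.00781925  0.88694296  0.46181279  0.81142997]
 [ 0.          0.          0.          1.        ]]
top 46.25482553515737 276.3587026754343 208.31422554390292 -0.05590742592143449 [[-0.02234889  0.99487203 -0.09864161  0.40552872]
 [-0.99955115 -0.02420434 -0.01765342 -0.0919168 ]
 [-0.01995044  0.0982028   0.99496643  1.30120609]
 [ 0.          0.          0.          1.        ]]
wrist 65.90480383354924 277.89677370989693 207.52784940048497 -0.004575122150942247 [[ 0.37985486 -0.88466615 -0.27032589  0.18112469]
 [ 0.92503978  0.36219109  0.11453825  0.65626032]
 [-0.00341849 -0.29357011  0.95593143  0.385213  ]
 [ 0.          0.          0.          1.        ]]
```

View pics/side0.png

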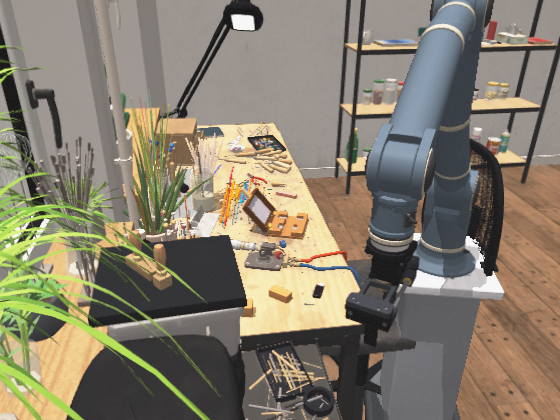

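View pics/top0.png

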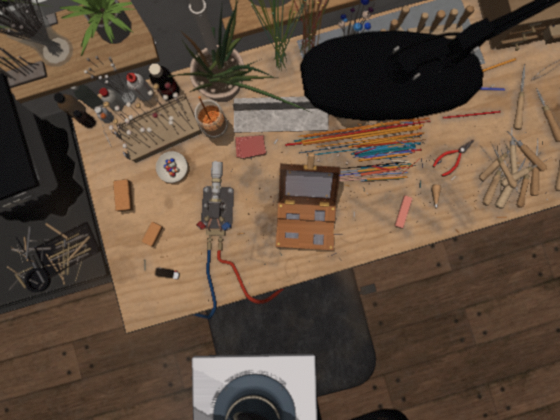

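View pics/wrist0.png

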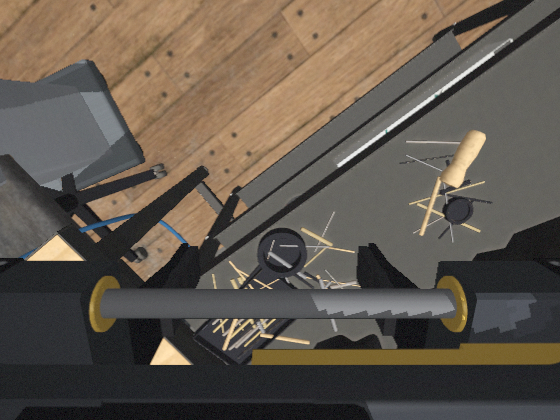

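The top view shows the case near (306,225) with the lid open towards the top, a pink bar at (403,211), brown blocks at (122,195) and (153,235), the dish at (171,167), the lighter at (167,273) and the graver at (436,195). I'll enlarge these and measure them.

```bash
cat > h.py <<'E'
import numpy as np, cv2
from rig import robot
def K(c):
    f=c["frame"].shape[0]/2/np.tan(np.radians(c["vfov"]/2)); return f
def ray(c,u,v):
    f=K(c); d=np.array([(u-c["cx"])/f,(v-c["cy"])/f]); rd=np.linalg.norm(d); r=rd
    for _ in range(30): r=rd/(1+c["k1"]*r*r)
    if rd>0: d=d*r/rd
    M=np.array(c["cam_to_world"]); return M[:3,3], M[:3,:3]@np.array([d[0],-d[1],-1.])
def onz(c,u,v,z):
    o,d=ray(c,u,v); return o+d*(z-o[2])/d[2]
def proj(c,p):
    M=np.array(c["cam_to_world"]); q=M[:3,:3].T@(np.asarray(p,float)-M[:3,3]); s=np.array([q[0],-q[1]])/-q[2]
    r2=s@s; s=s*(1+c["k1"]*r2); f=K(c); return s*f+[c["cx"],c["cy"]]
def crop(c,x0,x1,y0,y1,k,fn,gain=1.0):
    im=c["frame"][y0:y1,x0:x1,::-1]; im=cv2.convertScaleAbs(cv2.resize(im,None,fx=k,fy=k,interpolation=cv2.INTER_CUBIC),alpha=gain); cv2.imwrite(fn,im)
E
python3 - <<'E'
from h import *
c=robot.camera("top")
crop(c,100,240,140,290,4,"pics/a1.png",1.6)
crop(c,260,460,145,265,4,"pics/a2.png",1.6)
for n,u,v,z in [("big",122,195,.024),("sm",153,235,.024),("st",403,211,.014),("case",306,228,.024),("dish",171,167,.0),("graver",436,195,.01)]: print(n,onz(c,u,v,z))
E
```

```text
big [0.57753725 0.33886769 0.024     ]
sm [0.46978446 0.25543604 0.024     ]
st [ 0.51796754 -0.40145166  0.014     ]
case [ 0.47889704 -0.14511059  0.024     ]
dish [0.6535962  0.21330143 0.        ]
graver [ 0.55864705 -0.49202554  0.01      ]
```

View pics/a1.png

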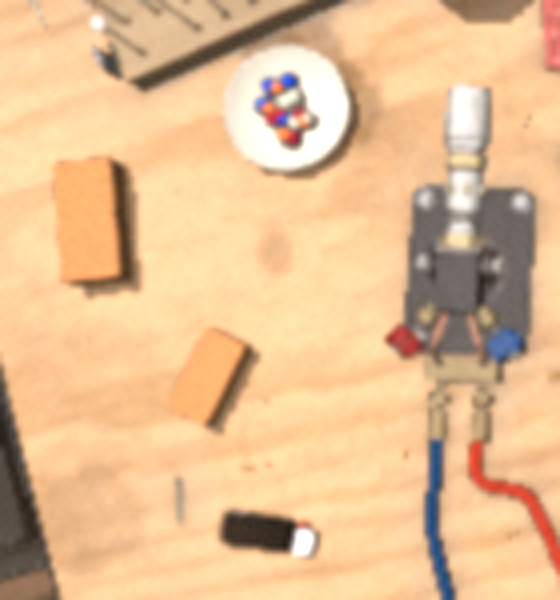

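View pics/a2.png

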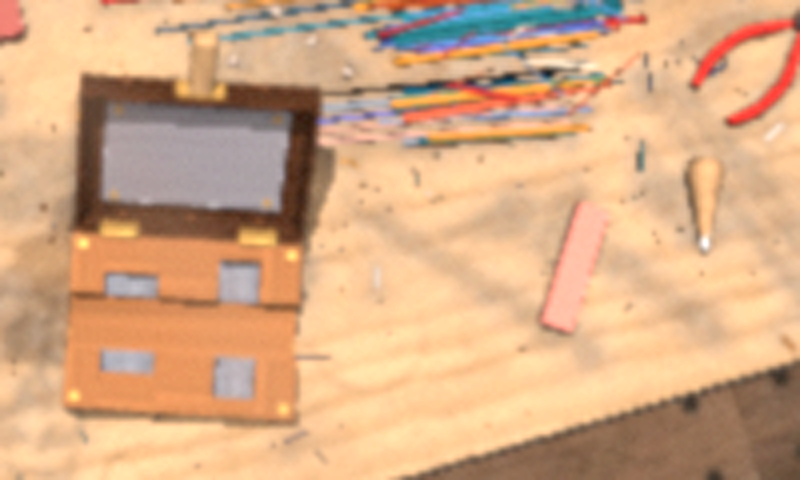

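```bash
python3 - <<'E'
from h import *
c=robot.camera("top"); im=c["frame"]; hsv=cv2.cvtColor(im,cv2.COLOR_RGB2HSV)
for p in [(153,235),(149,243),(158,229),(160,232),(122,195),(403,211),(398,222),(412,205),(300,218),(140,230),(420,215)]: print(p,im[p[1],p[0]],hsv[p[1],p[0]])
def top(c,roi,lo,hi,z,n):
    x0,x1,y0,y1=roi; sub=hsv[y0:y1,x0:x1]; k=6
    sub=cv2.resize(sub,None,fx=k,fy=k,interpolation=cv2.INTER_LINEAR)
    m=cv2.inRange(sub,lo,hi); cs,_=cv2.findContours(m,0,2); q=max(cs,key=cv2.contourArea)
    pts=np.array([onz(c,(u+.5)/k-.5+x0,(v+.5)/k-.5+y0,z)[:2] for u,v in q[:,0,:]],np.float32)
    r=cv2.minAreaRect(pts*1000); print(n,r); cv2.imwrite(f"pics/m_{n}.png",m)
top(c,(138,170,215,255),(5,110,110),(20,255,255),.024,"cork")
top(c,(390,420,190,232),(0,70,110),(9,255,255),.014,"stone")
top(c,(105,140,170,220),(5,110,110),(20,255,255),.03,"big")
E
```

```text
(153, 235) [171 115  73] [ 13 146 171]
(149, 243) [171 116  73] [ 13 146 171]
(158, 229) [163 110  70] [ 13 145 163]
(160, 232) [70 52 36] [ 14 124  70]
(122, 195) [173 118  75] [ 13 144 173]
(403, 211) [197 122 107] [  5 116 197]
(398, 222) [198 121 106] [  5 118 198]
(412, 205) [153 125  98] [ 15  92 153]
(300, 218) [132  88  59] [ 12 141 132]
(140, 230) [169 133  99] [ 15 106 169]
(420, 215) [138 115  91] [ 15  87 138]
cork ((471.857666015625, 267.8264465332031), (52.038475036621094, 77.77815246582031), 57.85837173461914)
stone ((517.134521484375, -401.99456787109375), (24.798856735229492, 86.79350280761719), 69.44749450683594)
big ((578.5007934570312, 333.77593994140625), (84.7259292602539, 58.775691986083984), 6.6956868171691895)
```

```bash
python3 - <<'E'
from h import *
c=robot.camera("top"); im=c["frame"]; hsv=cv2.cvtColor(im,cv2.COLOR_RGB2HSV)
def top(c,roi,lo,hi,z,n):
    x0,x1,y0,y1=roi; k=6
    sub=cv2.resize(im[y0:y1,x0:x1],None,fx=k,fy=k,interpolation=cv2.INTER_LINEAR)
    sub=cv2.cvtColor(sub,cv2.COLOR_RGB2HSV)
    m=cv2.inRange(sub,lo,hi); m=cv2.morphologyEx(m,cv2.MORPH_OPEN,np.ones((13,13),np.uint8));
    if n=="case": m=cv2.morphologyEx(m,cv2.MORPH_CLOSE,np.ones((91,91),np.uint8))
    cs,_=cv2.findContours(m,0,2); q=max(cs,key=cv2.contourArea)
    pts=np.array([onz(c,(u+.5)/k-.5+x0,(v+.5)/k-.5+y0,z)[:2] for u,v in q[:,0,:]],np.float32)
    r=cv2.minAreaRect(pts*1000); b=cv2.boxPoints(r); e=b[1]-b[0]; g=b[2]-b[1]
    l=e if np.linalg.norm(e)>np.linalg.norm(g) else g
    print(n,r[0],r[1],"long axis deg",np.degrees(np.arctan2(l[1],l[0]))); print(b.round(1).tolist()); cv2.imwrite(f"pics/m_{n}.png",cv2.hconcat([m,cv2.cvtColor(sub,cv2.COLOR_HSV2RGB)[:,:,0]]))
top(c,(138,170,215,255),(5,126,100),(20,255,255),.024,"cork")
top(c,(390,420,190,232),(0,104,110),(9,255,255),.014,"stone")
top(c,(105,140,170,220),(5,126,100),(20,255,255),.03,"big")
top(c,(265,350,199,256),(5,126,70),(20,255,255),.024,"case")
E
python3 -c "
import cv2;a=[cv2.imread(f'pics/m_{n}.png') for n in ['cork','stone','case']]
for i,x in enumerate(a):print(x.shape)
"
```

```text
cork (473.9125671386719, 260.5931396484375) (31.43726348876953, 60.93075942993164) long axis deg -27.092909
[[439.6000061035156, 260.5], [493.8999938964844, 232.6999969482422], [508.20001220703125, 260.70001220703125], [453.8999938964844, 288.5]]
stone (517.0785522460938, -401.87890625) (24.337738037109375, 87.11418914794922) long axis deg -20.471529
[[472.0, -398.0], [553.5999755859375, -428.5], [562.0999755859375, -405.70001220703125], [480.5, -375.20001220703125]]
big (577.6441040039062, 338.6917724609375) (80.9916763305664, 40.320884704589844) long axis deg 5.6785593
[[535.4000244140625, 354.70001220703125], [539.2999877929688, 314.6000061035156], [619.9000244140625, 322.6000061035156], [615.9000244140625, 362.79998779296875]]
case (481.9044494628906, -143.5899200439453) (155.5997314453125, 147.96597290039062) long axis deg 88.59119
[[406.0, -219.5], [554.0, -223.1999969482422], [557.7999877929688, -67.5999984741211], [409.8999938964844, -64.0]]
(240, 384, 3)
(252, 360, 3)
(342, 1020, 3)
```

View pics/m_cork.png

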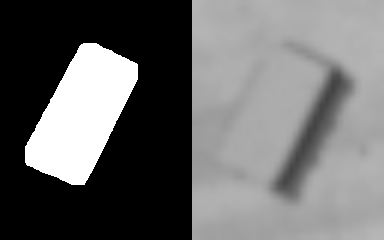

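View pics/m_case.png

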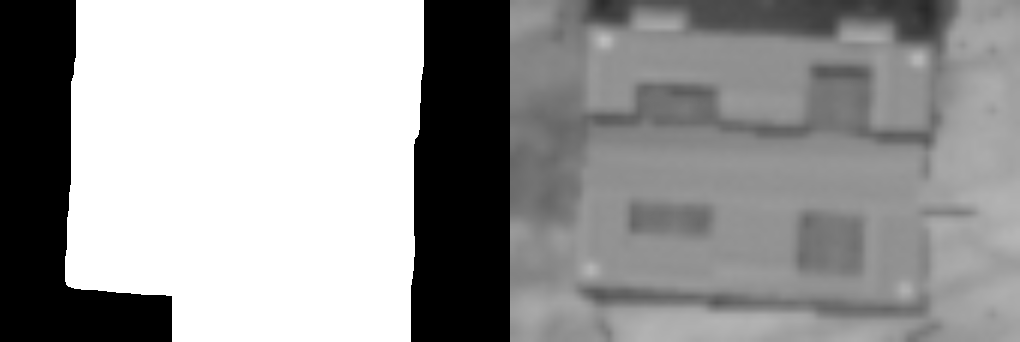

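```bash
python3 - <<'E'
from h import *
c=robot.camera("top")
P=np.array([[94,41],[408,59],[81,269],[396,290]])/6-.42+[265,199]
W=np.array([onz(c,u,v,.024)[:2] for u,v in P]); print(W.round(4), W.mean(0))
d1=W[0]-W[2]; d2=W[1]-W[3]; e1=W[0]-W[1]; e2=W[2]-W[3]
for d in (d1,d2): print(np.linalg.norm(d),np.degrees(np.arctan2(d[1],d[0])))
for d in (e1,e2): print(np.linalg.norm(d),np.degrees(np.arctan2(-d[0],d[1])))
crop(c,265,350,145,256,6,"pics/a3.png",1.6)
E
```

```text
[[ 0.5395 -0.0796]
 [ 0.5283 -0.2158]
 [ 0.4406 -0.0717]
 [ 0.4284 -0.2073]] [ 0.48421306 -0.14358537]
0.09922123767603394 -4.569880113024099
0.10028826366280195 -4.850679583480646
0.13666293600088514 -4.696312011984715
0.1361779702472265 -5.145207651341528
```

View pics/a3.png

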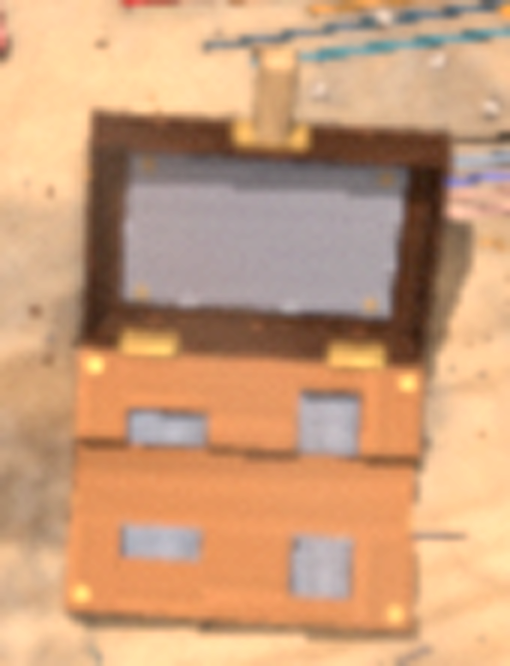

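```bash
python3 -m pendant '[{"tx":-0.034,"ty":-0.025},{"tx":-0.068,"ty":-0.05},{"tx":-0.102,"ty":-0.075,"az":2},{"tx":-0.136,"ty":-0.1,"az":3},{"tx":-0.17,"ty":-0.125,"az":4.8},{"tx":-0.204,"ty":-0.15,"az":4.8},{"tx":-0.238,"ty":-0.176,"az":4.8},{"tx":-0.272,"ty":-0.2,"az":4.8},{"tx":-0.306,"ty":-0.228,"az":4.8},{"tx":-0.339,"ty":-0.253,"az":4.8}]' 20 && python3 -m pendant '[{"tx":0},{"tx":0},{"tx":0}]'
python3 - <<'E'
from h import *
s=robot.get_state();print(s["position"],s["tcp_rot"])
c=robot.camera("wrist");cv2.imwrite("pics/w1.png",c["frame"][:,:,::-1])
E
```

```text
[0.25643206 0.62426186 0.2223301 ] [[-9.24990877e-01  3.79989290e-01 -1.27939633e-04]
 [ 3.79989311e-01  9.24990808e-01 -3.59867286e-04]
 [-1.84027299e-05 -3.81489649e-04 -9.99999927e-01]]invalid input at $[0]: expected keys tx, ty, tz, ax, ay, az, hand
```

View pics/w1.png

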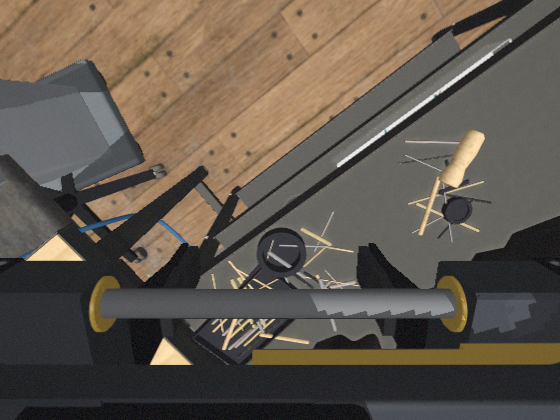

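The call was refused because every row needs all seven keys. Nothing moved.

```bash
python3 -m pendant '[{"tx":-0.034,"ty":-0.025,"tz":0,"ax":0,"ay":0,"az":0,"hand":-1},{"tx":-0.068,"ty":-0.05,"tz":0,"ax":0,"ay":0,"az":0,"hand":-1},{"tx":-0.102,"ty":-0.075,"tz":0,"ax":0,"ay":0,"az":2,"hand":-1},{"tx":-0.136,"ty":-0.1,"tz":0,"ax":0,"ay":0,"az":3,"hand":-1},{"tx":-0.17,"ty":-0.125,"tz":0,"ax":0,"ay":0,"az":4.8,"hand":-1},{"tx":-0.204,"ty":-0.15,"tz":0,"ax":0,"ay":0,"az":4.8,"hand":-1},{"tx":-0.238,"ty":-0.176,"tz":0,"ax":0,"ay":0,"az":4.8,"hand":-1},{"tx":-0.272,"ty":-0.2,"tz":0,"ax":0,"ay":0,"az":4.8,"hand":-1},{"tx":-0.306,"ty":-0.228,"tz":0,"ax":0,"ay":0,"az":4.8,"hand":-1},{"tx":-0.339,"ty":-0.253,"tz":0,"ax":0,"ay":0,"az":4.8,"hand":-1}]' 20 
python3 - <<'E'
from h import *
s=robot.get_state();print(s["position"],s["tcp_rot"])
c=robot.camera("wrist");cv2.imwrite("pics/w2.png",c["frame"][:,:,::-1]); print(proj(c,[.4739,.2606,.024]))
E
```

```text
time: 1.23
position: [0.4713, 0.2652, 0.2229]
tcp_rot: [[-0.89, 0.456, 0.0], [0.456, 0.89, 0.001], [-0.0, 0.001, -1.0]]
force: [0.1, 0.2, -0.4]
gripper_width: 0.087
[0.47130529 0.26517231 0.22290713] [[-8.90007915e-01  4.55944825e-01  4.76859474e-04]
 [ 4.55945046e-01  8.90007745e-01  5.73851373e-04]
 [-1.62764061e-04  7.28153978e-04 -9.99999722e-01]]
[274.86400895 186.63235109]
```

View pics/w2.png

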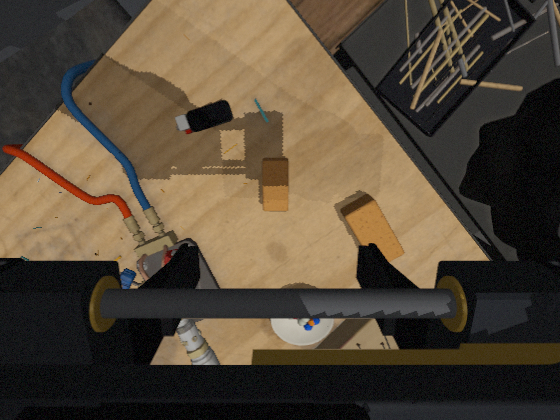

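The wrist view shows the cork at (275,185), close to the predicted (275,187), with the lighter at (205,115). I'll measure it here as well.

```bash
python3 - <<'E'
from h import *
c=robot.camera("wrist"); crop(c,235,315,140,230,6,"pics/w2c.png")
im=c["frame"][140:230,235:315]; g=im.astype(int)
print(g[15:80:5,40].tolist()); print(g[55,15:65:3].tolist())
for (u,v) in [(263,158),(288,158),(288,210),(263,210)]: print(onz(c,u,v,.024))
for (x,y) in [(.4396,.2605),(.4939,.2327),(.5082,.2607),(.4539,.2885)]: print(proj(c,[x,y,.024]))
E
```

```text
[[97, 66, 35], [100, 69, 35], [93, 65, 36], [100, 68, 37], [100, 68, 39], [97, 63, 30], [166, 118, 60], [168, 117, 58], [169, 121, 66], [179, 129, 71], [183, 153, 108], [184, 154, 110], [183, 153, 109]]
[[168, 136, 96], [170, 141, 100], [172, 142, 97], [165, 134, 94], [179, 148, 106], [177, 147, 105], [154, 124, 86], [169, 121, 62], [168, 117, 60], [169, 120, 63], [168, 119, 59], [166, 118, 57], [167, 115, 58], [166, 117, 59], [168, 119, 64], [161, 131, 91], [181, 150, 107]]
[0.44475836 0.25309315 0.024     ]
[0.45780954 0.27781987 0.024     ]
[0.51207624 0.24977155 0.024     ]
[0.49838817 0.22378778 0.024     ]
[266.62341435 150.78475901]
[267.8552473  203.37512533]
[294.79822977 203.04531533]
[294.92958934 150.39865472]
```

View pics/w2c.png

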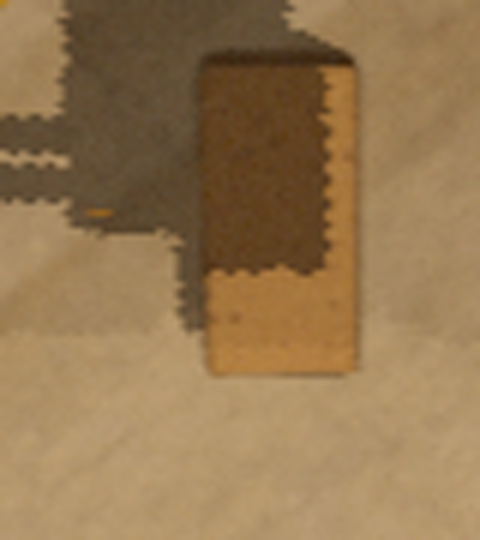

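```bash
python3 - <<'E'
from h import *
s=robot.get_state();print(s["time"],s["position"])
c=robot.camera("wrist");p=onz(c,281.4,176.4,.024);print(p); R=s["tcp_rot"]; print(R.T@(p-s["position"])) 
E
```

```text
1.3333 [0.47492378 0.25896522 0.22304723]
[0.4708525  0.26574863 0.024     ]
[0.00753398 0.00440443 0.19901313]
```

```bash
python3 -m pendant '[{"tx":0,"ty":0,"tz":0.05,"ax":0,"ay":0,"az":0,"hand":-1},{"tx":0,"ty":0,"tz":0.05,"ax":0,"ay":0,"az":0,"hand":-1},{"tx":0,"ty":0,"tz":0.05,"ax":0,"ay":0,"az":0,"hand":-1},{"tx":0,"ty":0,"tz":0.05,"ax":0,"ay":0,"az":0,"hand":-1},{"tx":0,"ty":0,"tz":0.05,"ax":0,"ay":0,"az":0,"hand":-1}]'
python3 - <<'E'
from h import *
c=robot.camera("wrist"); s=robot.get_state(); print(s["position"],abs(s["joint_velocities"]).max())
crop(c,200,360,90,240,5,"pics/w3.png")
q=proj(c,[.4739,.2606,.024]); print(q)
E
```

```text
time: 1.8
position: [0.471, 0.2684, 0.1737]
tcp_rot: [[-0.891, 0.455, 0.001], [0.455, 0.891, 0.001], [-0.001, 0.002, -1.0]]
force: [-0.3, 0.1, 0.5]
gripper_width: 0.0869
[0.47122727 0.26826908 0.17395901] 0.21124500470308705
[271.54257313 199.59766396]
```

View pics/w3.png

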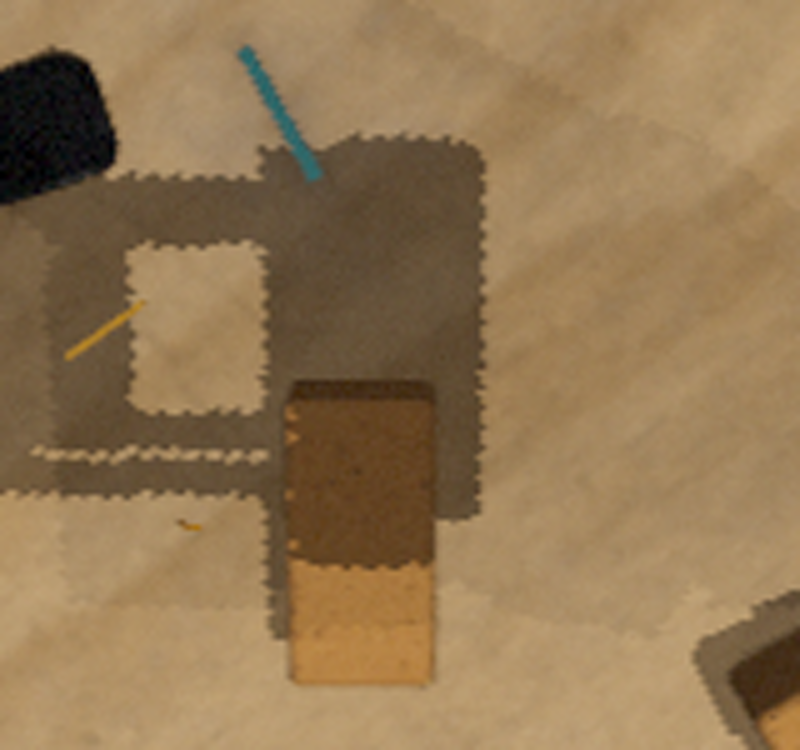

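The cork's top face spans columns 257–287 and rows 170–227. Its centre at (272,198.2) is within 1.5 px of the top-camera prediction.

```bash
python3 - <<'E'
from h import *
c=robot.camera("wrist"); s=robot.get_state(); p=onz(c,272,198.2,.024); print(p, s["position"]); p=(p+[.4739,.2606,.024])/2
print(s["tcp_rot"].T@(p-s["position"]))
E
```

```text
[0.47317815 0.26159375 0.024     ] [0.47125757 0.26808122 0.17395193]
[-0.00505593 -0.00552724  0.14994484]
```

```bash
python3 -m pendant '[{"tx":-0.005,"ty":-0.0055,"tz":0.03,"ax":0,"ay":0,"az":0,"hand":-1},{"tx":-0.005,"ty":-0.0055,"tz":0.06,"ax":0,"ay":0,"az":0,"hand":-1},{"tx":-0.005,"ty":-0.0055,"tz":0.09,"ax":0,"ay":0,"az":0,"hand":-1},{"tx":-0.005,"ty":-0.0055,"tz":0.12,"ax":0,"ay":0,"az":0,"hand":-1},{"tx":-0.005,"ty":-0.0055,"tz":0.145,"ax":0,"ay":0,"az":0,"hand":-1},{"tx":-0.005,"ty":-0.0055,"tz":0.16,"ax":0,"ay":0,"az":0,"hand":-1},{"tx":-0.005,"ty":-0.0055,"tz":0.169,"ax":0,"ay":0,"az":0,"hand":-1},{"tx":-0.005,"ty":-0.0055,"tz":0.169,"ax":0,"ay":0,"az":0,"hand":-1},{"tx":-0.005,"ty":-0.0055,"tz":0.169,"ax":0,"ay":0,"az":0,"hand":-0.5},{"tx":-0.005,"ty":-0.0055,"tz":0.169,"ax":0,"ay":0,"az":0,"hand":0}]' 15
python3 -m pendant '[{"tx":0,"ty":0,"tz":0,"ax":0,"ay":0,"az":0,"hand":1},{"tx":0,"ty":0,"tz":0,"ax":0,"ay":0,"az":0,"hand":1},{"tx":0,"ty":0,"tz":0,"ax":0,"ay":0,"az":0,"hand":1},{"tx":0,"ty":0,"tz":0,"ax":0,"ay":0,"az":0,"hand":1},{"tx":0,"ty":0,"tz":0,"ax":0,"ay":0,"az":0,"hand":1},{"tx":0,"ty":0,"tz":0,"ax":0,"ay":0,"az":0,"hand":1}]' 15
```

```text
time: 2.73
position: [0.4737, 0.2606, 0.0049]
tcp_rot: [[-0.89, 0.456, 0.002], [0.456, 0.89, 0.002], [-0.001, 0.002, -1.0]]
force: [-0.2, 0.2, 0.6]
gripper_width: 0.0802
time: 3.23
position: [0.4727, 0.26, 0.0037]
tcp_rot: [[-0.89, 0.456, 0.0], [0.456, 0.89, 0.0], [-0.0, 0.0, -1.0]]
force: [-0.1, 0.6, -0.4]
gripper_width: 0.0416
```

```bash
python3 -m pendant '[{"tx":0,"ty":0,"tz":0,"ax":0,"ay":0,"az":0,"hand":1},{"tx":0,"ty":0,"tz":0,"ax":0,"ay":0,"az":0,"hand":1},{"tx":0,"ty":0,"tz":0,"ax":0,"ay":0,"az":0,"hand":1},{"tx":0,"ty":0,"tz":0,"ax":0,"ay":0,"az":0,"hand":1},{"tx":0,"ty":0,"tz":0,"ax":0,"ay":0,"az":0,"hand":1},{"tx":0,"ty":0,"tz":0,"ax":0,"ay":0,"az":0,"hand":1}]' 15
```

```text
time: 3.73
position: [0.4726, 0.26, 0.0035]
tcp_rot: [[-0.89, 0.456, 0.0], [0.456, 0.89, 0.0], [0.0, 0.0, -1.0]]
force: [0.2, 0.0, 0.5]
gripper_width: 0.0299
```

```bash
python3 -m pendant '[{"tx":0,"ty":0,"tz":-0.03,"ax":0,"ay":0,"az":0,"hand":1},{"tx":0,"ty":0,"tz":-0.07,"ax":0,"ay":0,"az":0,"hand":1},{"tx":0,"ty":0,"tz":-0.11,"ax":0,"ay":0,"az":0,"hand":1},{"tx":0,"ty":0,"tz":-0.15,"ax":0,"ay":0,"az":0,"hand":1},{"tx":0,"ty":0,"tz":-0.17,"ax":0,"ay":0,"az":0,"hand":1}]'
python3 -m pendant '[{"tx":-0.018,"ty":-0.032,"tz":0,"ax":0,"ay":0,"az":-2,"hand":1},{"tx":-0.036,"ty":-0.064,"tz":0,"ax":0,"ay":0,"az":-5,"hand":1},{"tx":-0.054,"ty":-0.096,"tz":0,"ax":0,"ay":0,"az":-8,"hand":1},{"tx":-0.072,"ty":-0.128,"tz":0,"ax":0,"ay":0,"az":-11,"hand":1},{"tx":-0.09,"ty":-0.16,"tz":0,"ax":0,"ay":0,"az":-14,"hand":1},{"tx":-0.108,"ty":-0.192,"tz":0,"ax":0,"ay":0,"az":-17,"hand":1},{"tx":-0.126,"ty":-0.224,"tz":0,"ax":0,"ay":0,"az":-20,"hand":1},{"tx":-0.144,"ty":-0.256,"tz":0,"ax":0,"ay":0,"az":-22.3,"hand":1},{"tx":-0.165,"ty":-0.291,"tz":0,"ax":0,"ay":0,"az":-22.3,"hand":1},{"tx":-0.181,"ty":-0.3215,"tz":0,"ax":0,"ay":0,"az":-22.3,"hand":1}]'
python3 -m pendant '[{"tx":0,"ty":0,"tz":0,"ax":0,"ay":0,"az":0,"hand":1},{"tx":0,"ty":0,"tz":0,"ax":0,"ay":0,"az":0,"hand":1},{"tx":0,"ty":0,"tz":0,"ax":0,"ay":0,"az":0,"hand":1},{"tx":0,"ty":0,"tz":0,"ax":0,"ay":0,"az":0,"hand":1}]'
python3 - <<'E'
from h import *
c=robot.camera("wrist"); cv2.imwrite("pics/w4.png",c["frame"][:,:,::-1]); s=robot.get_state(); print(s["position"],s["tcp_rot"].round(4))
E
```

```text
time: 4.15
position: [0.4744, 0.2608, 0.1784]
tcp_rot: [[-0.89, 0.456, 0.006], [0.456, 0.89, 0.004], [-0.003, 0.006, -1.0]]
force: [0.0, 1.7, 0.0]
gripper_width: 0.0301
time: 4.98
position: [0.4868, -0.1115, 0.1737]
tcp_rot: [[-0.996, 0.085, 0.001], [0.085, 0.996, -0.0], [-0.001, -0.0, -1.0]]
force: [0.1, 0.3, 0.1]
gripper_width: 0.0297
time: 5.32
position: [0.4871, -0.1071, 0.1733]
tcp_rot: [[-0.997, 0.082, -0.0], [0.082, 0.997, 0.001], [0.001, 0.001, -1.0]]
force: [-0.2, 1.1, -0.9]
gripper_width: 0.0297
[ 0.48709842 -0.10697515  0.17334071] [[-9.967e-01  8.120e-02 -4.000e-04]
 [ 8.120e-02  9.967e-01  7.000e-04]
 [ 5.000e-04  7.000e-04 -1.000e+00]]
```

View pics/w4.png

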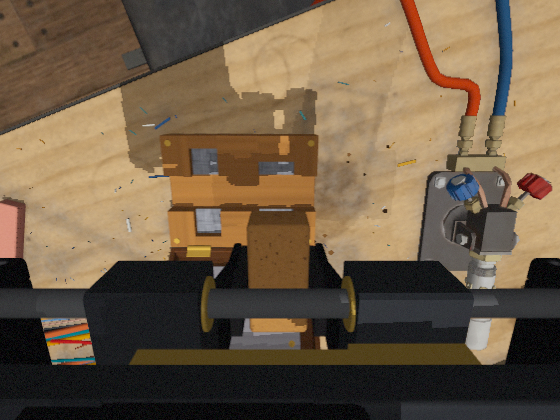

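The cork is held upright. The case is in view, with its front brass pins near (168,143) and (311,143) and a rear pin near (177,241). I'll check the case pose against them.

```bash
python3 - <<'E'
from h import *
c=robot.camera("wrist"); crop(c,150,330,125,255,4,"pics/w4c.png",1.8)
C=np.array([.4842,-.1436]); a=np.radians(-4.8); R=np.array([[np.cos(a),-np.sin(a)],[np.sin(a),np.cos(a)]])
for n,x,y in [("pin",-.05,-.068),("pin",-.05,.068),("pin",.05,-.068),("corner",-.057,-.075),("corner",-.057,.075)]:
    w=C+R@[x,y]; p=proj(c,[*w,.024]); print(n,p,(p-[150,125])*4)
E
```

```text
pin [167.15837148 142.75558815] [68.63348591 71.02235259]
pin [309.86779193 143.09860933] [639.47116774  72.3944373 ]
pin [176.4891441  240.01037004] [105.95657639 460.04148014]
corner [159.05851556 135.24255017] [36.23406225 40.97020069]
corner [317.49489944 135.61861116] [669.97959777  42.47444464]
```

View pics/w4c.png

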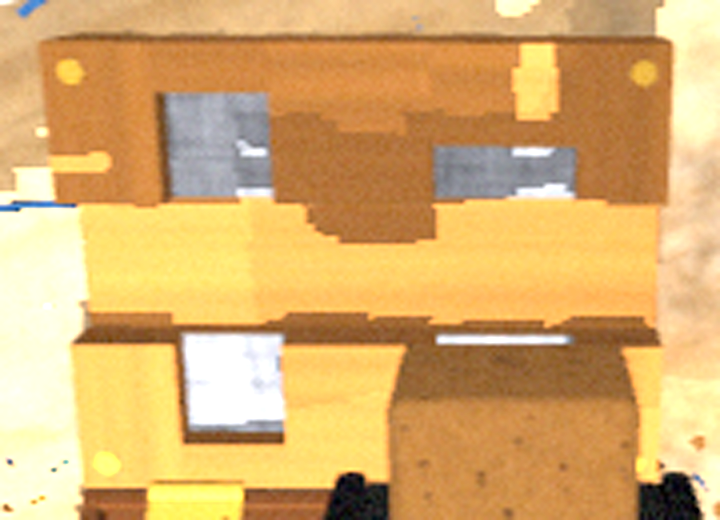

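```bash
python3 -m pendant '[{"tx":0,"ty":0,"tz":0.03,"ax":0,"ay":0,"az":0,"hand":1},{"tx":0,"ty":0,"tz":0.06,"ax":0,"ay":0,"az":0,"hand":1},{"tx":0,"ty":0,"tz":0.09,"ax":0,"ay":0,"az":0,"hand":1},{"tx":0,"ty":0,"tz":0.115,"ax":0,"ay":0,"az":0,"hand":1},{"tx":0,"ty":0,"tz":0.13,"ax":0,"ay":0,"az":0,"hand":1},{"tx":0,"ty":0,"tz":0.13,"ax":0,"ay":0,"az":0,"hand":1},{"tx":0,"ty":0,"tz":0.13,"ax":0,"ay":0,"az":0,"hand":1},{"tx":0,"ty":0,"tz":0.13,"ax":0,"ay":0,"az":0,"hand":1}]'
python3 - <<'E'
from h import *
c=robot.camera("wrist"); cv2.imwrite("pics/w5.png",c["frame"][:,:,::-1]); s=robot.get_state(); print(s["position"],s["tcp_rot"].round(4))
c=robot.camera("side"); crop(c,230,350,170,260,6,"pics/s5.png",1)
E
```

```text
time: 6.08
position: [0.4881, -0.1084, 0.0444]
tcp_rot: [[-0.997, 0.083, 0.002], [0.083, 0.997, 0.0], [-0.002, 0.0, -1.0]]
force: [-0.3, -0.1, -0.7]
gripper_width: 0.03
[ 0.48827735 -0.10851528  0.04478224] [[-9.965e-01  8.350e-02  2.600e-03]
 [ 8.350e-02  9.965e-01 -1.000e-04]
 [-2.600e-03  1.000e-04 -1.000e+00]]
```

View pics/w5.png

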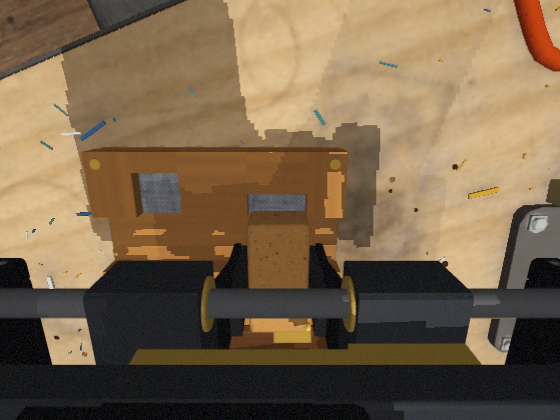

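View pics/s5.png

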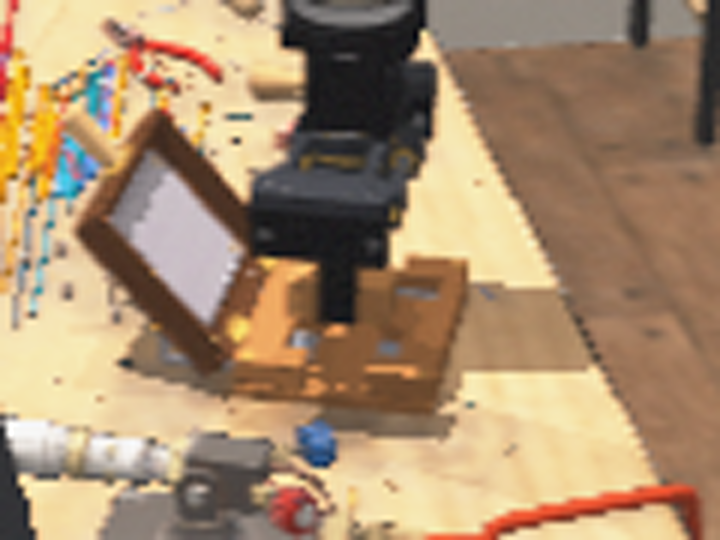

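```bash
python3 -m pendant '[{"tx":0.001,"ty":0,"tz":0.005,"ax":0,"ay":0,"az":0,"hand":1},{"tx":0.001,"ty":0,"tz":0.01,"ax":0,"ay":0,"az":0,"hand":1},{"tx":0.001,"ty":0,"tz":0.015,"ax":0,"ay":0,"az":0,"hand":1},{"tx":0.001,"ty":0,"tz":0.02,"ax":0,"ay":0,"az":0,"hand":1},{"tx":0.001,"ty":0,"tz":0.024,"ax":0,"ay":0,"az":0,"hand":1},{"tx":0.001,"ty":0,"tz":0.026,"ax":0,"ay":0,"az":0,"hand":1},{"tx":0.001,"ty":0,"tz":0.026,"ax":0,"ay":0,"az":0,"hand":1},{"tx":0.001,"ty":0,"tz":0.026,"ax":0,"ay":0,"az":0,"hand":1}]'
```

```text
time: 6.85
position: [0.486, -0.1088, 0.0173]
tcp_rot: [[-0.996, 0.084, -0.0], [0.084, 0.996, 0.0], [0.0, 0.0, -1.0]]
force: [0.2, -0.2, 0.4]
gripper_width: 0.03
```

```bash
python3 -m pendant '[{"tx":0,"ty":0,"tz":0,"ax":0,"ay":0,"az":0,"hand":0},{"tx":0,"ty":0,"tz":0,"ax":0,"ay":0,"az":0,"hand":-0.05},{"tx":0,"ty":0,"tz":0,"ax":0,"ay":0,"az":0,"hand":-0.05},{"tx":0,"ty":0,"tz":0,"ax":0,"ay":0,"az":0,"hand":-0.05},{"tx":0,"ty":0,"tz":0,"ax":0,"ay":0,"az":0,"hand":-0.05},{"tx":0,"ty":0,"tz":-0.01,"ax":0,"ay":0,"az":0,"hand":-0.05},{"tx":0,"ty":0,"tz":-0.03,"ax":0,"ay":0,"az":0,"hand":-0.05},{"tx":0,"ty":0,"tz":-0.06,"ax":0,"ay":0,"az":0,"hand":-0.05},{"tx":0,"ty":0,"tz":-0.1,"ax":0,"ay":0,"az":0,"hand":-0.1},{"tx":0,"ty":0,"tz":-0.14,"ax":0,"ay":0,"az":0,"hand":-0.5}]'
python3 - <<'E'
from h import *
c=robot.camera("wrist"); cv2.imwrite("pics/w6.png",c["frame"][:,:,::-1]); s=robot.get_state(); print(s["position"],s["tcp_rot"].round(4))
c=robot.camera("side"); crop(c,230,350,170,260,6,"pics/s6.png",1)
c=robot.camera("top"); crop(c,265,350,195,256,8,"pics/t6.png",1.6)
E
```

```text
time: 7.68
position: [0.4852, -0.1087, 0.1592]
tcp_rot: [[-0.996, 0.085, -0.002], [0.085, 0.996, -0.0], [0.002, -0.0, -1.0]]
force: [0.9, -0.4, 0.0]
gripper_width: 0.0493
[ 0.49045754 -0.10990285  0.16715628] [[-9.963e-01  8.510e-02  1.350e-02]
 [ 8.510e-02  9.964e-01 -1.100e-03]
 [-1.350e-02  1.000e-04 -9.999e-01]]
```

View pics/w6.png

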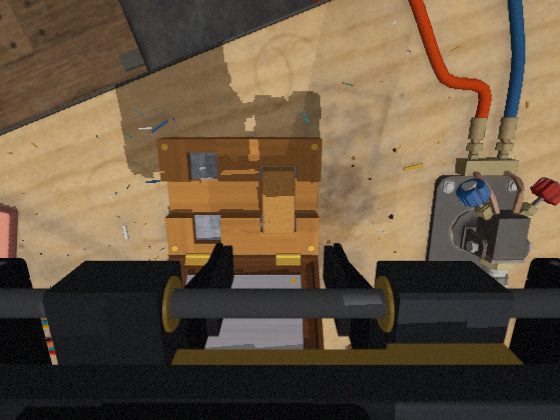

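View pics/s6.png

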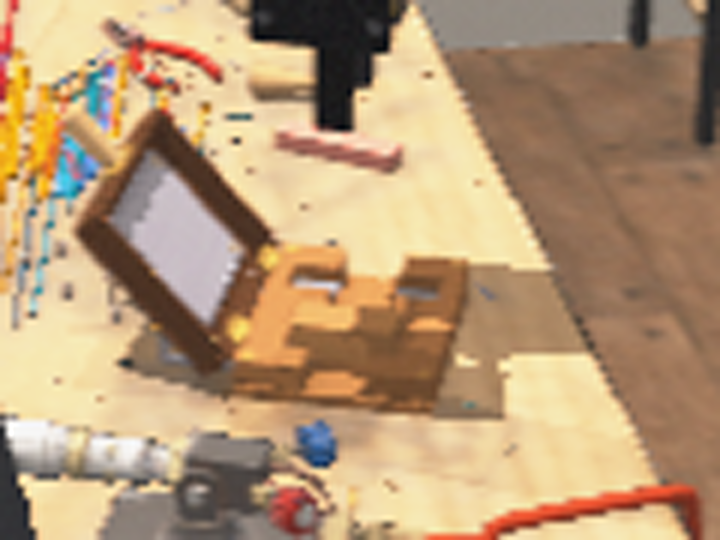

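The cork sits in its nest, around (279,200) in the wrist view, and the rest is unchanged. Next is the stone.

```bash
python3 -m pendant '[{"tx":-0.007,"ty":-0.035,"tz":0,"ax":0,"ay":0,"az":2,"hand":-0.5},{"tx":-0.014,"ty":-0.07,"tz":0,"ax":0,"ay":0,"az":5,"hand":-0.5},{"tx":-0.021,"ty":-0.11,"tz":0,"ax":0,"ay":0,"az":8,"hand":-0.5},{"tx":-0.028,"ty":-0.15,"tz":0,"ax":0,"ay":0,"az":11,"hand":-0.5},{"tx":-0.035,"ty":-0.19,"tz":0,"ax":0,"ay":0,"az":14,"hand":-0.5},{"tx":-0.042,"ty":-0.225,"tz":0,"ax":0,"ay":0,"az":15.7,"hand":-0.5},{"tx":-0.05,"ty":-0.26,"tz":0,"ax":0,"ay":0,"az":15.7,"hand":-0.5},{"tx":-0.0555,"ty":-0.2892,"tz":0,"ax":0,"ay":0,"az":15.7,"hand":-0.5},{"tx":-0.0555,"ty":-0.2892,"tz":0,"ax":0,"ay":0,"az":15.7,"hand":-0.5},{"tx":-0.0555,"ty":-0.2892,"tz":0,"ax":0,"ay":0,"az":15.7,"hand":-0.5}]'
python3 -m pendant '[{"tx":0,"ty":0,"tz":0,"ax":0,"ay":0,"az":0,"hand":-0.5},{"tx":0,"ty":0,"tz":0,"ax":0,"ay":0,"az":0,"hand":-0.5},{"tx":0,"ty":0,"tz":0,"ax":0,"ay":0,"az":0,"hand":-0.5},{"tx":0,"ty":0,"tz":0,"ax":0,"ay":0,"az":0,"hand":-0.5}]'
python3 - <<'E'
from h import *
c=robot.camera("wrist"); cv2.imwrite("pics/w7.png",c["frame"][:,:,::-1]); s=robot.get_state(); print(s["position"],s["tcp_rot"].round(4))
print(proj(c,[.5171,-.4019,.014]))
b=[[472.0, -398.0], [553.6, -428.5], [562.1, -405.7], [480.5, -375.2]]
for x,y in b: print(proj(c,[x/1000,y/1000,.014]))
crop(c,210,350,120,250,5,"pics/w7c.png",1.5)
c=robot.camera("top"); crop(c,265,350,195,256,8,"pics/t7.png",1.6)
C=np.array([.4842,-.1434]); a=np.radians(-4.8); R=np.array([[np.cos(a),-np.sin(a)],[np.sin(a),np.cos(a)]])
for z in (.038,.044):
  for x,y in [(-.03,.02),(-.03,.05),(.03,.05),(.03,.02)]:
    w=C+R@[x,y]; p=proj(c,[*w,z]); print(z,((p-[265,195]+.5)*8).round())
E
```

```text
time: 8.67
position: [0.5153, -0.403, 0.156]
tcp_rot: [[-0.935, 0.354, -0.003], [0.354, 0.935, 0.001], [0.003, -0.0, -1.0]]
force: [0.1, 0.6, -0.5]
gripper_width: 0.0655
time: 9.0
position: [0.5174, -0.4001, 0.1575]
tcp_rot: [[-0.937, 0.349, 0.0], [0.349, 0.937, 0.001], [0.0, 0.001, -1.0]]
force: [0.0, 0.8, -0.4]
gripper_width: 0.0652
[ 0.51737782 -0.40037212  0.15763747] [[-9.370e-01  3.493e-01  2.000e-04]
 [ 3.493e-01  9.370e-01  5.000e-04]
 [-0.000e+00  6.000e-04 -1.000e+00]]
[275.24098054 195.70742471]
[262.29997514 150.90854777]
[263.39052959 236.91178472]
[287.24138754 236.93016813]
[288.14622436 150.92343507]
0.038 [260. 339.]
0.038 [167. 333.]
0.038 [178. 147.]
0.038 [271. 153.]
0.044 [261. 338.]
0.044 [167. 332.]
0.044 [178. 145.]
0.044 [272. 151.]
```

View pics/w7.png

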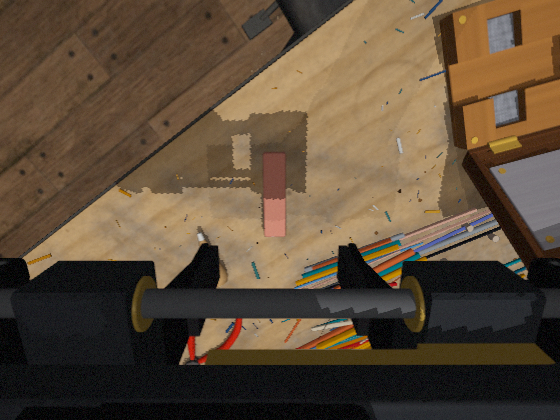

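View pics/t7.png

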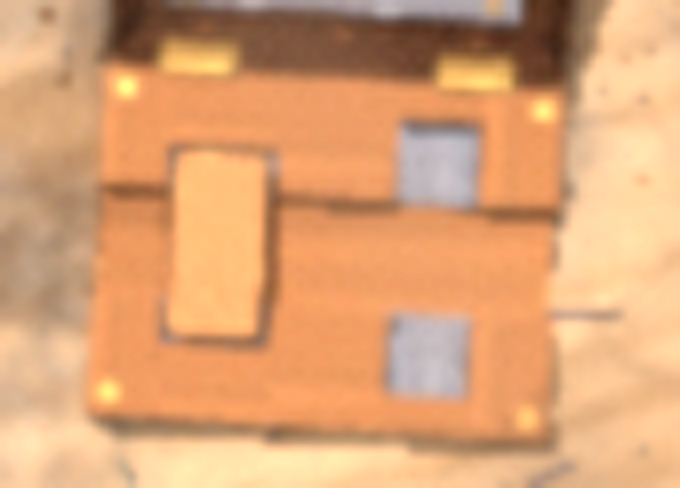

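View pics/w7c.png

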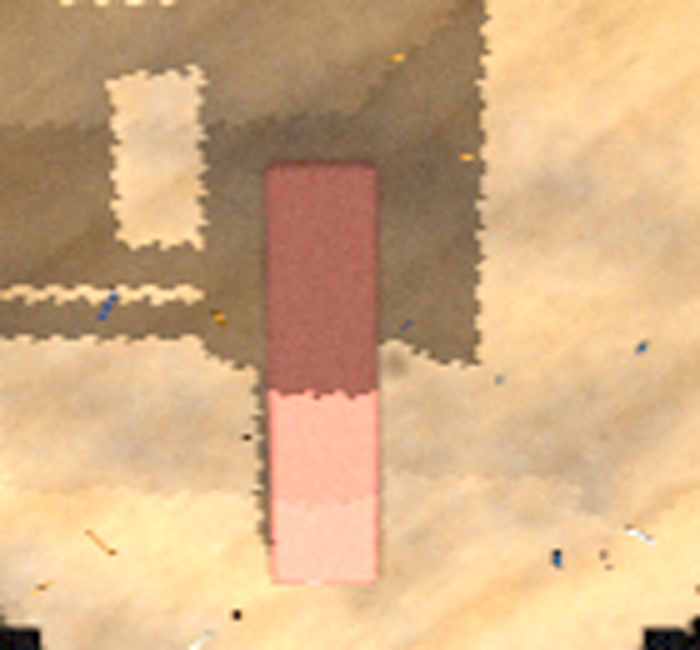

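The stone's top face spans columns 263–286 and rows 152–236. Its centre at (274.7,194.2) agrees with the top view to about 1 mm, and the cork looks centred and flat in its nest.

```bash
python3 - <<'E'
from h import *
c=robot.camera("wrist"); s=robot.get_state(); p=onz(c,274.7,194.2,.014); print(p, s["position"]); p=(p+[.5171,-.4019,.014])/2
print(s["tcp_rot"].T@(p-s["position"]))
E
```

```text
[ 0.51544555 -0.40253457  0.014     ] [ 0.51725502 -0.4008819   0.1576767 ]
[ 0.00047783 -0.00164212  0.14367608]
```

```bash
python3 -m pendant '[{"tx":0.0005,"ty":-0.001,"tz":0.03,"ax":0,"ay":0,"az":0,"hand":-0.5},{"tx":0.0005,"ty":-0.001,"tz":0.06,"ax":0,"ay":0,"az":0,"hand":-0.5},{"tx":0.0005,"ty":-0.001,"tz":0.095,"ax":0,"ay":0,"az":0,"hand":-0.5},{"tx":0.0005,"ty":-0.001,"tz":0.125,"ax":0,"ay":0,"az":0,"hand":-0.5},{"tx":0.0005,"ty":-0.001,"tz":0.145,"ax":0,"ay":0,"az":0,"hand":-0.5},{"tx":0.0005,"ty":-0.001,"tz":0.152,"ax":0,"ay":0,"az":0,"hand":-0.5},{"tx":0.0005,"ty":-0.001,"tz":0.1545,"ax":0,"ay":0,"az":0,"hand":-0.5},{"tx":0.0005,"ty":-0.001,"tz":0.1545,"ax":0,"ay":0,"az":0,"hand":0},{"tx":0.0005,"ty":-0.001,"tz":0.1545,"ax":0,"ay":0,"az":0,"hand":0.5},{"tx":0.0005,"ty":-0.001,"tz":0.1545,"ax":0,"ay":0,"az":0,"hand":1}]' 20
python3 -m pendant '[{"tx":0,"ty":0,"tz":0,"ax":0,"ay":0,"az":0,"hand":1},{"tx":0,"ty":0,"tz":0,"ax":0,"ay":0,"az":0,"hand":1},{"tx":0,"ty":0,"tz":0,"ax":0,"ay":0,"az":0,"hand":1},{"tx":0,"ty":0,"tz":0,"ax":0,"ay":0,"az":0,"hand":1},{"tx":0,"ty":0,"tz":0,"ax":0,"ay":0,"az":0,"hand":1},{"tx":0,"ty":0,"tz":0,"ax":0,"ay":0,"az":0,"hand":1},{"tx":0,"ty":0,"tz":0,"ax":0,"ay":0,"az":0,"hand":1},{"tx":0,"ty":0,"tz":0,"ax":0,"ay":0,"az":0,"hand":1}]'
```

```text
time: 9.98
position: [0.5173, -0.4032, 0.0049]
tcp_rot: [[-0.936, 0.351, 0.003], [0.351, 0.936, -0.002], [-0.003, -0.001, -1.0]]
force: [0.4, -0.1, 0.4]
gripper_width: 0.0526
time: 10.65
position: [0.5163, -0.4023, 0.0032]
tcp_rot: [[-0.936, 0.351, 0.0], [0.351, 0.936, 0.0], [-0.0, 0.0, -1.0]]
force: [-0.4, 0.6, 2.2]
gripper_width: 0.0217
```

```bash
python3 -m pendant '[{"tx":0,"ty":0,"tz":-0.02,"ax":0,"ay":0,"az":0,"hand":1},{"tx":0,"ty":0,"tz":-0.06,"ax":0,"ay":0,"az":0,"hand":1},{"tx":0.014,"ty":0.024,"tz":-0.09,"ax":0,"ay":0,"az":-2,"hand":1},{"tx":0.028,"ty":0.049,"tz":-0.11,"ax":0,"ay":0,"az":-5,"hand":1},{"tx":0.042,"ty":0.074,"tz":-0.13,"ax":0,"ay":0,"az":-8,"hand":1},{"tx":0.056,"ty":0.099,"tz":-0.15,"ax":0,"ay":0,"az":-11,"hand":1},{"tx":0.07,"ty":0.124,"tz":-0.16,"ax":0,"ay":0,"az":-14,"hand":1},{"tx":0.084,"ty":0.149,"tz":-0.16,"ax":0,"ay":0,"az":-15.7,"hand":1},{"tx":0.098,"ty":0.174,"tz":-0.16,"ax":0,"ay":0,"az":-15.7,"hand":1},{"tx":0.1114,"ty":0.1973,"tz":-0.16,"ax":0,"ay":0,"az":-15.7,"hand":1}]'
python3 -m pendant '[{"tx":0,"ty":0,"tz":0,"ax":0,"ay":0,"az":0,"hand":1},{"tx":0,"ty":0,"tz":0,"ax":0,"ay":0,"az":0,"hand":1},{"tx":0,"ty":0,"tz":0,"ax":0,"ay":0,"az":0,"hand":1},{"tx":0,"ty":0,"tz":0,"ax":0,"ay":0,"az":0,"hand":1},{"tx":0,"ty":0,"tz":0,"ax":0,"ay":0,"az":0,"hand":1},{"tx":0,"ty":0,"tz":0,"ax":0,"ay":0,"az":0,"hand":1}]'
python3 - <<'E'
from h import *
c=robot.camera("wrist"); cv2.imwrite("pics/w8.png",c["frame"][:,:,::-1]); s=robot.get_state(); print(s["position"],s["tcp_rot"].round(4))
C=np.array([.4842,-.1434]); a=np.radians(-4.8); R=np.array([[np.cos(a),-np.sin(a)],[np.sin(a),np.cos(a)]])
for n,x,y in [("pin",-.05,-.068),("pin",-.05,.068),("pin",.05,.068),("n",-.045,-.035-.0135),("n",-.045,-.035+.0135)]:
    w=C+R@[x,y]; p=proj(c,[*w,.024]); print(n,p)
crop(c,230,410,110,260,4,"pics/w8c.png",1.6)
P=s["position"];T=s["tcp_rot"]
for x,y,z in [(.0425,.011,.0028-.014),(.0425,-.011,-.0112),(.0425,.011,.0028),(.0425,-.011,.0028)]:
    print("stone", proj(c,P+T@np.array([x,y,z])))
E
```

```text
time: 11.48
position: [0.4806, -0.1767, 0.1631]
tcp_rot: [[-0.996, 0.084, 0.0], [0.084, 0.996, 0.001], [-0.0, 0.001, -1.0]]
force: [-0.8, 0.5, -1.0]
gripper_width: 0.0217
time: 11.98
position: [0.481, -0.1795, 0.1629]
tcp_rot: [[-0.996, 0.086, -0.0], [0.086, 0.996, -0.0], [0.0, -0.0, -1.0]]
force: [-0.4, -0.2, -0.7]
gripper_width: 0.0215
[ 0.48100368 -0.17927818  0.16285815] [[-9.963e-01  8.570e-02 -3.000e-04]
 [ 8.570e-02  9.963e-01 -2.000e-04]
 [ 2.000e-04 -2.000e-04 -1.000e+00]]
pin [242.43303947 144.22992727]
pin [390.03651455 143.94968572]
pin [380.25642199 244.15158709]
n [263.66546233 149.6518617 ]
n [292.82230808 149.59157993]
stone [298.74600192 192.16307682]
stone [253.39318993 192.15436372]
stone [297.15377938 185.57392186]
stone [255.36112236 185.56734203]
```

View pics/w8.png

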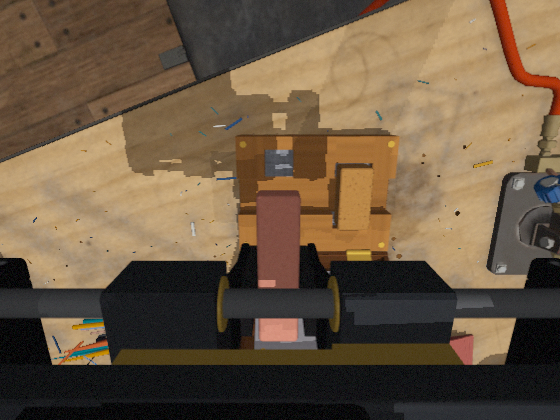

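View pics/w8c.png

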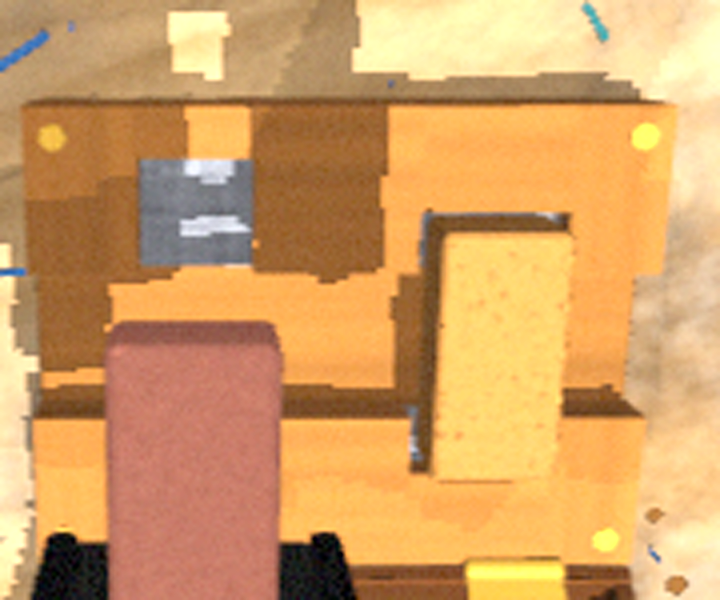

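```bash
python3 - <<'E'
from h import *
c=robot.camera("wrist"); s=robot.get_state(); P=s["position"];T=s["tcp_rot"]; print(P)
for x,y,z in [(.030,.015,.0035),(.030,-.015,.0035),(.030,.015,.0035-.024),(.03,-.015,-.0205)]:
    print("cork", proj(c,P+T@np.array([x,y,z])))
print("obs cork bottom row 211, top 222-225 cols 388/4+150.. ")
c=robot.camera("top"); crop(c,265,350,195,256,8,"pics/t8.png",1.6)
w=P+T@np.array([0.0425,0,-.0112]); print((proj(c,w)-[265,195]+.5)*8)
w=P+T@np.array([-0.0425,0,-.0112]); print((proj(c,w)-[265,195]+.5)*8)
E
```

```text
[ 0.48103247 -0.17913053  0.16288452]
cork [304.01535254 207.95772411]
cork [248.43191987 207.94058315]
cork [307.8769661 223.0218998]
cork [243.89815752 222.99716927]
obs cork bottom row 211, top 222-225 cols 388/4+150.. 
[463.30555686 375.31185706]
[479.35172292  80.08484653]
```

View pics/t8.png

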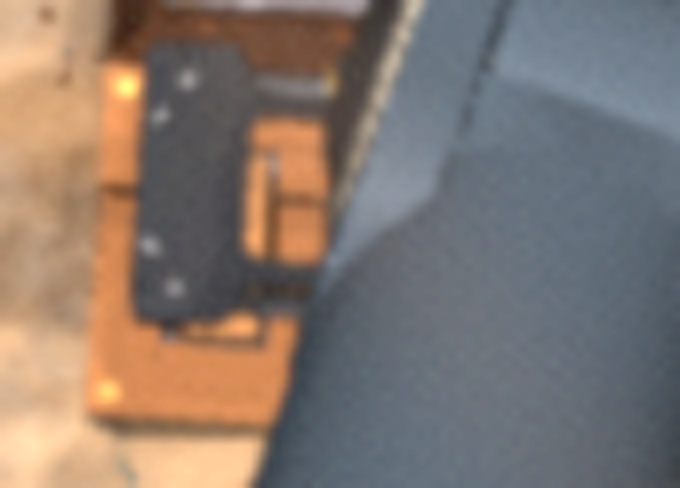

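```bash
python3 -m pendant '[{"tx":0.001,"ty":0,"tz":0.03,"ax":0,"ay":0,"az":0,"hand":1},{"tx":0.001,"ty":0,"tz":0.06,"ax":0,"ay":0,"az":0,"hand":1},{"tx":0.001,"ty":0,"tz":0.09,"ax":0,"ay":0,"az":0,"hand":1},{"tx":0.001,"ty":0,"tz":0.115,"ax":0,"ay":0,"az":0,"hand":1},{"tx":0.001,"ty":0,"tz":0.125,"ax":0,"ay":0,"az":0,"hand":1},{"tx":0.001,"ty":0,"tz":0.13,"ax":0,"ay":0,"az":0,"hand":1},{"tx":0.001,"ty":0,"tz":0.13,"ax":0,"ay":0,"az":0,"hand":1},{"tx":0.001,"ty":0,"tz":0.13,"ax":0,"ay":0,"az":0,"hand":1},{"tx":0.001,"ty":0,"tz":0.13,"ax":0,"ay":0,"az":0,"hand":1},{"tx":0.001,"ty":0,"tz":0.13,"ax":0,"ay":0,"az":0,"hand":1}]'
python3 - <<'E'
from h import *
c=robot.camera("wrist"); s=robot.get_state(); P=s["position"];T=s["tcp_rot"]; print(P,T.round(4)[:2])
crop(c,180,440,100,270,3,"pics/w9c.png",1.6)
C=np.array([.4842,-.1434]); a=np.radians(-4.8); R=np.array([[np.cos(a),-np.sin(a)],[np.sin(a),np.cos(a)]])
q=lambda w:((proj(c,w)-[180,100])*3).round(1)
for n,x,y in [("pin",-.05,-.068),("pin",-.05,.068),("n",-.045,-.035-.0135),("n",-.045,-.035+.0135)]: print(n,q([*(C+R@[x,y]),.024]))
for x,y,z in [(.0425,.011,.0028-.014),(.0425,-.011,-.0112),(.0425,.011,.0028),(.0425,-.011,.0028)]:
    print("stone", q(P+T@np.array([x,y,z])))
c=robot.camera("side"); crop(c,230,350,170,260,6,"pics/s9.png",1)
E
```

```text
time: 12.97
position: [0.4812, -0.1787, 0.0344]
tcp_rot: [[-0.996, 0.084, 0.003], [0.084, 0.996, -0.001], [-0.003, -0.0, -1.0]]
force: [-1.1, 0.4, -1.8]
gripper_width: 0.0219
[ 0.48096398 -0.17858908  0.03420036] [[-9.964e-01  8.420e-02  2.400e-03]
 [ 8.420e-02  9.964e-01 -4.000e-04]]
pin [107.1 207.3]
pin [860.2 207.4]
n [215.7 234.5]
n [364.1 234.5]
stone [355.3 275.4]
stone [219.3 275.3]
stone [350.6 255.7]
stone [225.2 255.6]
```

View pics/w9c.png

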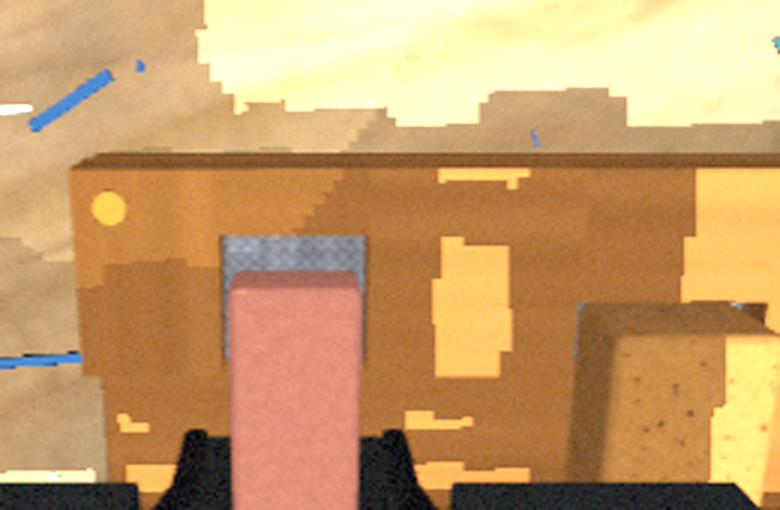

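```bash
python3 -m pendant '[{"tx":0,"ty":0,"tz":0.004,"ax":0,"ay":0,"az":0,"hand":1},{"tx":0,"ty":0,"tz":0.007,"ax":0,"ay":0,"az":0,"hand":1},{"tx":0,"ty":0,"tz":0.01,"ax":0,"ay":0,"az":0,"hand":1},{"tx":0,"ty":0,"tz":0.013,"ax":0,"ay":0,"az":0,"hand":1},{"tx":0,"ty":0,"tz":0.0155,"ax":0,"ay":0,"az":0,"hand":1},{"tx":0,"ty":0,"tz":0.0155,"ax":0,"ay":0,"az":0,"hand":1},{"tx":0,"ty":0,"tz":0.0155,"ax":0,"ay":0,"az":0,"hand":1}]'
```

```text
time: 13.65
position: [0.48, -0.1784, 0.0172]
tcp_rot: [[-0.996, 0.084, -0.0], [0.084, 0.996, 0.0], [0.0, 0.0, -1.0]]
force: [-0.6, 0.6, -1.0]
gripper_width: 0.0218
```

```bash
python3 -m pendant '[{"tx":0,"ty":0,"tz":0,"ax":0,"ay":0,"az":0,"hand":0.2},{"tx":0,"ty":0,"tz":0,"ax":0,"ay":0,"az":0,"hand":0.1},{"tx":0,"ty":0,"tz":0,"ax":0,"ay":0,"az":0,"hand":0.1},{"tx":0,"ty":0,"tz":0,"ax":0,"ay":0,"az":0,"hand":0.1},{"tx":0,"ty":0,"tz":0,"ax":0,"ay":0,"az":0,"hand":0.1},{"tx":0,"ty":0,"tz":-0.01,"ax":0,"ay":0,"az":0,"hand":0.1},{"tx":0,"ty":0,"tz":-0.03,"ax":0,"ay":0,"az":0,"hand":0.1},{"tx":0,"ty":0,"tz":-0.06,"ax":0,"ay":0,"az":0,"hand":0},{"tx":0,"ty":0,"tz":-0.1,"ax":0,"ay":0,"az":0,"hand":0},{"tx":0,"ty":0,"tz":-0.14,"ax":0,"ay":0,"az":0,"hand":0}]'
python3 -m pendant '[{"tx":0,"ty":0,"tz":-0.04,"ax":0,"ay":0,"az":0,"hand":0},{"tx":0,"ty":0,"tz":-0.06,"ax":0,"ay":0,"az":0,"hand":0},{"tx":0,"ty":0,"tz":-0.06,"ax":0,"ay":0,"az":0,"hand":0},{"tx":0,"ty":0,"tz":-0.06,"ax":0,"ay":0,"az":0,"hand":0},{"tx":0,"ty":0,"tz":-0.06,"ax":0,"ay":0,"az":0,"hand":0}]'
python3 - <<'E'
from h import *
c=robot.camera("wrist"); s=robot.get_state(); P=s["position"];T=s["tcp_rot"]; print(P,T.round(4)[:2])
crop(c,200,420,120,260,3,"pics/w10c.png",1.6)
C=np.array([.4842,-.1434]); a=np.radians(-4.8); R=np.array([[np.cos(a),-np.sin(a)],[np.sin(a),np.cos(a)]])
q=lambda w:((proj(c,w)-[200,120])*3).round(1)
for n,x,y in [("pin",-.05,-.068),("pin",-.05,.068)]: print(n,q([*(C+R@[x,y]),.024]))
for n,x,y in [("stone",-.0425,-.046),("stone",-.0425,-.024),("stone",.0425,-.024),("stone",.0425,-.046)]: print(n,q([*(C+R@[x,y]),.028]))
for n,x,y in [("cork",-.03,.02),("cork",-.03,.05),("cork",.03,.05),("cork",.03,.02)]: print(n,q([*(C+R@[x,y]),.038]))
c=robot.camera("side"); crop(c,230,350,170,260,6,"pics/s10.png",1)
E
```

```text
time: 14.48
position: [0.4792, -0.1783, 0.1592]
tcp_rot: [[-0.996, 0.085, -0.002], [0.085, 0.996, 0.0], [0.002, 0.0, -1.0]]
force: [1.8, 0.3, -0.6]
gripper_width: 0.0427
time: 14.9
position: [0.4792, -0.178, 0.217]
tcp_rot: [[-0.996, 0.084, -0.001], [0.084, 0.996, 0.001], [0.001, 0.001, -1.0]]
force: [-0.2, 0.8, -0.6]
gripper_width: 0.0435
[ 0.47902346 -0.17797168  0.21639308] [[-9.964e-01  8.420e-02 -2.500e-03]
 [ 8.420e-02  9.964e-01  7.000e-04]]
pin [139.6  62.5]
pin [516.2  62.4]
stone [200.4  84.7]
stone [261.6  84.7]
stone [259.8 307.7]
stone [202.7 307.7]
cork [386.6 123.7]
cork [471.5 123.7]
cork [460. 285.]
cork [379.3 285. ]
```

View pics/w10c.png

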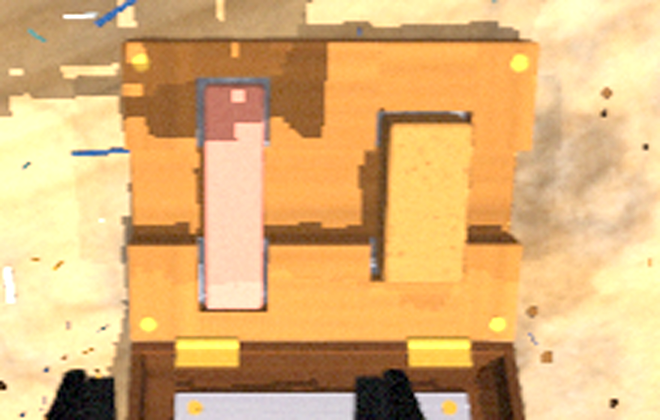

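View pics/s10.png

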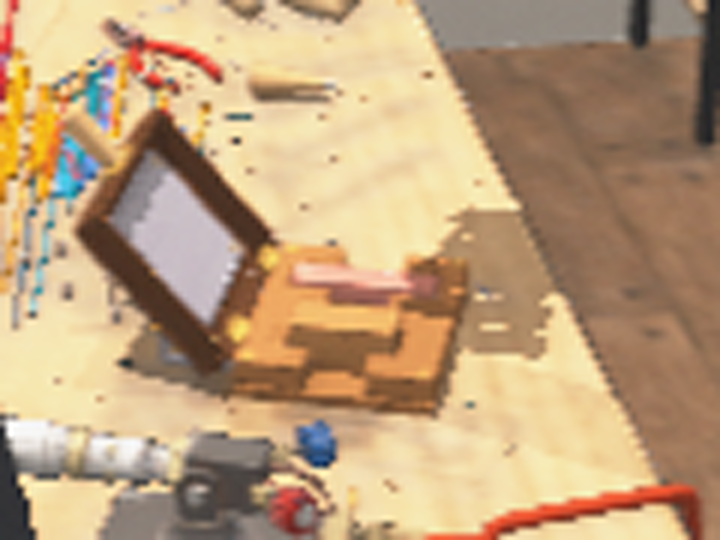

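The stone is flat, with its rows at 86–311 against a predicted 85–308 (about 1 mm off in x), and the cork is also in place. Next I'll check the tab's predicted position against the top and side views.

```bash
python3 - <<'E'
from h import *
C=np.array([.4842,-.1434]); a=np.radians(-4.8); R=np.array([[np.cos(a),-np.sin(a)],[np.sin(a),np.cos(a)]])
def tab(A,r,o=.010):
    w=C+R@[.057-r*np.cos(A)+o*np.sin(A),0]; return np.array([*w,.024+r*np.sin(A)+o*np.cos(A)])
print(tab(2.3,.144))
for n,roi in [("top",(265,350,145,256)),("side",(230,350,170,260))]:
    c=robot.camera(n); im=c["frame"].copy(); x0,x1,y0,y1=roi; k=6
    im=cv2.resize(im[y0:y1,x0:x1,::-1],None,fx=k,fy=k,interpolation=cv2.INTER_CUBIC)
    for A,col in [(2.3,(0,255,0)),(1.3,(255,0,0))]:
      for r in (.114,.144,.157):
        p=(proj(c,tab(A,r))-[x0,y0]+.5)*k; cv2.circle(im,tuple(int(v) for v in p),4,col,1)
    cv2.imwrite(f"pics/tab_{n}.png",im)
E
```

```text
[ 0.64403825 -0.15682199  0.12471879]
```

View pics/tab_top.png

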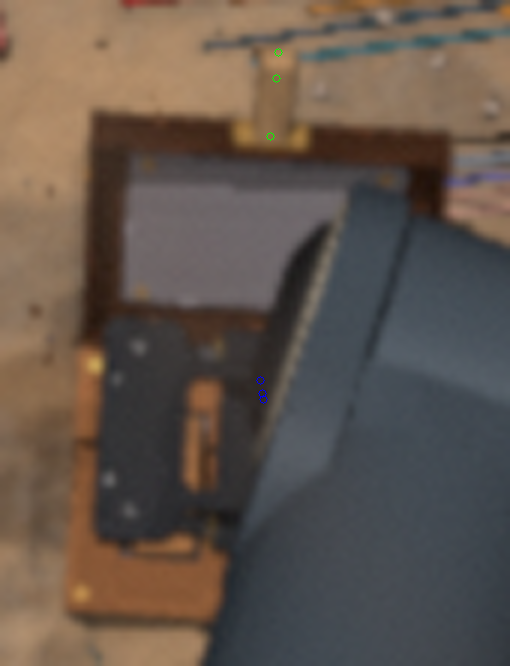

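View pics/tab_side.png

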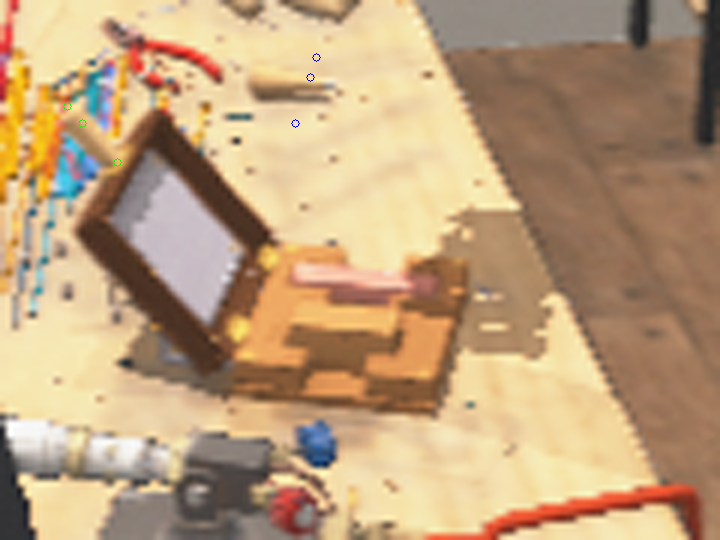

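The model points fall on the tab in both views, so I'm moving above it.

```bash
python3 -m pendant '[{"tx":-0.03,"ty":0.007,"tz":0,"ax":0,"ay":0,"az":0,"hand":0},{"tx":-0.06,"ty":0.014,"tz":0,"ax":0,"ay":0,"az":0,"hand":0},{"tx":-0.09,"ty":0.021,"tz":0,"ax":0,"ay":0,"az":0,"hand":0},{"tx":-0.12,"ty":0.028,"tz":0,"ax":0,"ay":0,"az":0,"hand":0},{"tx":-0.145,"ty":0.035,"tz":0,"ax":0,"ay":0,"az":0,"hand":0},{"tx":-0.1616,"ty":0.0353,"tz":0,"ax":0,"ay":0,"az":0,"hand":0},{"tx":-0.1616,"ty":0.0353,"tz":0,"ax":0,"ay":0,"az":0,"hand":0},{"tx":-0.1616,"ty":0.0353,"tz":0,"ax":0,"ay":0,"az":0,"hand":0},{"tx":-0.1616,"ty":0.0353,"tz":0,"ax":0,"ay":0,"az":0,"hand":0},{"tx":-0.1616,"ty":0.0353,"tz":0,"ax":0,"ay":0,"az":0,"hand":0}]' 10
python3 - <<'E'
from h import *
c=robot.camera("wrist"); cv2.imwrite("pics/w11.png",c["frame"][:,:,::-1])
c=robot.camera("top"); crop(c,265,350,145,256,5,"pics/t11.png",1.6)
C=np.array([.4842,-.1434]); a=np.radians(-4.8); R=np.array([[np.cos(a),-np.sin(a)],[np.sin(a),np.cos(a)]])
c=robot.camera("wrist"); crop(c,190,420,110,250,3,"pics/w11c.png",1.6)
s=robot.get_state(); print(s["position"],s["tcp_rot"].round(4))
E
```

```text
time: 15.93
position: [0.6427, -0.1574, 0.2172]
tcp_rot: [[-0.996, 0.085, -0.001], [0.085, 0.996, 0.0], [0.001, 0.0, -1.0]]
force: [0.3, 0.4, 1.4]
gripper_width: 0.0438
[ 0.64331553 -0.157117    0.21785868] [[-9.964e-01  8.500e-02  1.000e-04]
 [ 8.500e-02  9.964e-01  2.000e-04]
 [-0.000e+00  3.000e-04 -1.000e+00]]
```

View pics/w11.png

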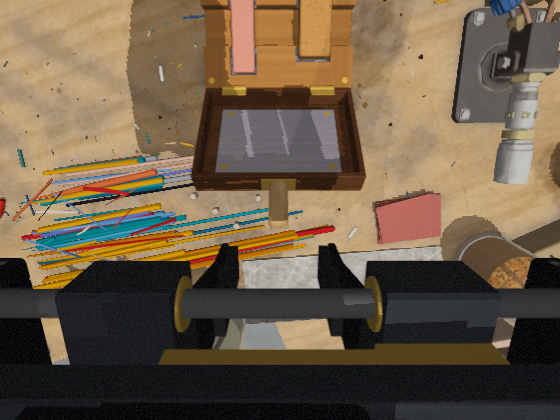

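View pics/t11.png

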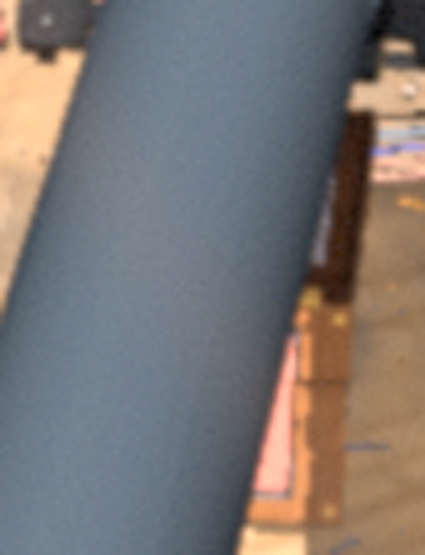

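```bash
python3 - <<'E'
import cv2
im=cv2.imread("pics/w11.png"); cv2.imwrite("pics/w11d.png",cv2.resize(im[0:100,190:370],None,fx=4,fy=4,interpolation=cv2.INTER_CUBIC))
E
```

```text
(no output)
```

View pics/w11d.png

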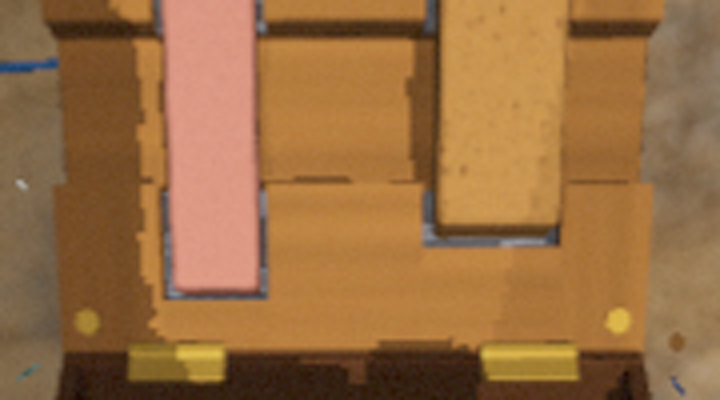

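Both parts sit in their nests with gaps all round, and the tab at (278,200) is centred between the fingers. Now I'll descend astride it.

```bash
python3 -m pendant '[{"tx":-0.0005,"ty":0,"tz":0.03,"ax":0,"ay":0,"az":0,"hand":0},{"tx":-0.0005,"ty":0,"tz":0.06,"ax":0,"ay":0,"az":0,"hand":0},{"tx":-0.0005,"ty":0,"tz":0.085,"ax":0,"ay":0,"az":0,"hand":0},{"tx":-0.0005,"ty":0,"tz":0.1,"ax":0,"ay":0,"az":0,"hand":0},{"tx":-0.0005,"ty":0,"tz":0.108,"ax":0,"ay":0,"az":0,"hand":0},{"tx":-0.0005,"ty":0,"tz":0.1115,"ax":0,"ay":0,"az":0,"hand":0},{"tx":-0.0005,"ty":0,"tz":0.1115,"ax":0,"ay":0,"az":0,"hand":0},{"tx":-0.0005,"ty":0,"tz":0.1115,"ax":0,"ay":0,"az":0,"hand":0},{"tx":-0.0005,"ty":0,"tz":0.1115,"ax":0,"ay":0,"az":0,"hand":0},{"tx":-0.0005,"ty":0,"tz":0.1115,"ax":0,"ay":0,"az":0,"hand":0.3}]' 10
python3 - <<'E'
from h import *
c=robot.camera("wrist"); cv2.imwrite("pics/w12.png",c["frame"][:,:,::-1])
c=robot.camera("side"); crop(c,230,350,130,240,6,"pics/s12.png",1)
E
```

```text
time: 16.92
position: [0.6453, -0.1571, 0.1074]
tcp_rot: [[-0.996, 0.084, 0.002], [0.084, 0.996, -0.0], [-0.002, -0.0, -1.0]]
force: [0.7, -0.1, -0.2]
gripper_width: 0.0409
```

View pics/w12.png

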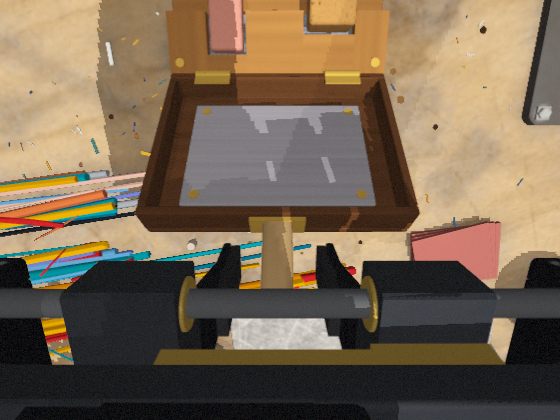

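View pics/s12.png

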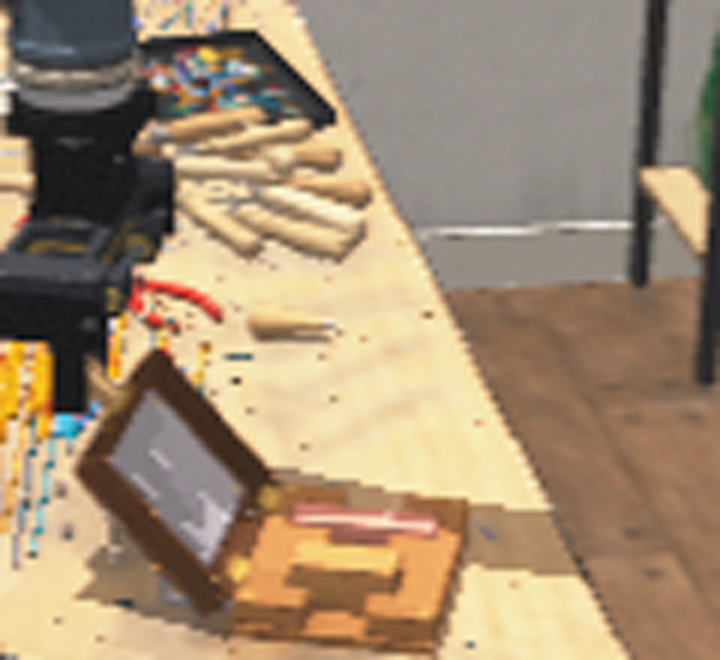

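The fingers straddle the tab around (278,255), centred. Closing now.

```bash
python3 -m pendant '[{"tx":0,"ty":0,"tz":0,"ax":0,"ay":0,"az":0,"hand":0.5},{"tx":0,"ty":0,"tz":0,"ax":0,"ay":0,"az":0,"hand":0.7},{"tx":0,"ty":0,"tz":0,"ax":0,"ay":0,"az":0,"hand":1},{"tx":0,"ty":0,"tz":0,"ax":0,"ay":0,"az":0,"hand":1},{"tx":0,"ty":0,"tz":0,"ax":0,"ay":0,"az":0,"hand":1},{"tx":0,"ty":0,"tz":0,"ax":0,"ay":0,"az":0,"hand":1},{"tx":0,"ty":0,"tz":0,"ax":0,"ay":0,"az":0,"hand":1},{"tx":0,"ty":0,"tz":0,"ax":0,"ay":0,"az":0,"hand":1}]' 15
python3 - <<'E'
import numpy as np
x=lambda a:-.144*np.cos(a)+.01*np.sin(a)
z=lambda a:.144*np.sin(a)+.01*np.cos(a)
for a in np.arange(2.3,1.25,-.1): print(round(a,2),"tx",round(x(2.3)-x(a),4),"tz",round(z(2.3)-z(a),4))
E
```

```text
time: 17.68
position: [0.6446, -0.1575, 0.1061]
tcp_rot: [[-0.996, 0.085, 0.0], [0.085, 0.996, -0.001], [-0.0, -0.001, -1.0]]
force: [-0.5, -2.2, 0.5]
gripper_width: 0.0159
2.3 tx 0.0 tz 0.0
2.2 tx 0.0106 tz -0.0098
2.1 tx 0.0221 tz -0.0185
2.0 tx 0.0344 tz -0.0261
1.9 tx 0.0474 tz -0.0323
1.8 tx 0.0609 tz -0.0372
1.7 tx 0.0749 tz -0.0408
1.6 tx 0.0892 tz -0.0429
1.5 tx 0.1036 tz -0.0436
1.4 tx 0.118 tz -0.0429
1.3 tx 0.1323 tz -0.0407
```

```bash
python3 -m pendant '[{"tx":0.0035,"ty":0,"tz":-0.0034,"ax":0,"ay":0,"az":0,"hand":1},{"tx":0.007,"ty":0,"tz":-0.0066,"ax":0,"ay":0,"az":0,"hand":1},{"tx":0.0106,"ty":0,"tz":-0.0098,"ax":0,"ay":0,"az":0,"hand":1},{"tx":0.0144,"ty":0,"tz":-0.0128,"ax":0,"ay":0,"az":0,"hand":1},{"tx":0.0182,"ty":0,"tz":-0.0157,"ax":0,"ay":0,"az":0,"hand":1},{"tx":0.0221,"ty":0,"tz":-0.0185,"ax":0,"ay":0,"az":0,"hand":1},{"tx":0.0261,"ty":0,"tz":-0.0212,"ax":0,"ay":0,"az":0,"hand":1},{"tx":0.0302,"ty":0,"tz":-0.0237,"ax":0,"ay":0,"az":0,"hand":1},{"tx":0.0344,"ty":0,"tz":-0.0261,"ax":0,"ay":0,"az":0,"hand":1},{"tx":0.0344,"ty":0,"tz":-0.0261,"ax":0,"ay":0,"az":0,"hand":1}]'
python3 - <<'E'
from h import *
c=robot.camera("side"); crop(c,230,350,130,240,6,"pics/s13.png",1)
E
```

```text
time: 18.52
position: [0.6094, -0.1545, 0.1327]
tcp_rot: [[-0.996, 0.085, -0.0], [0.085, 0.996, -0.0], [0.0, -0.0, -1.0]]
force: [0.4, -5.1, -1.2]
gripper_width: 0.0157
```

View pics/s13.png

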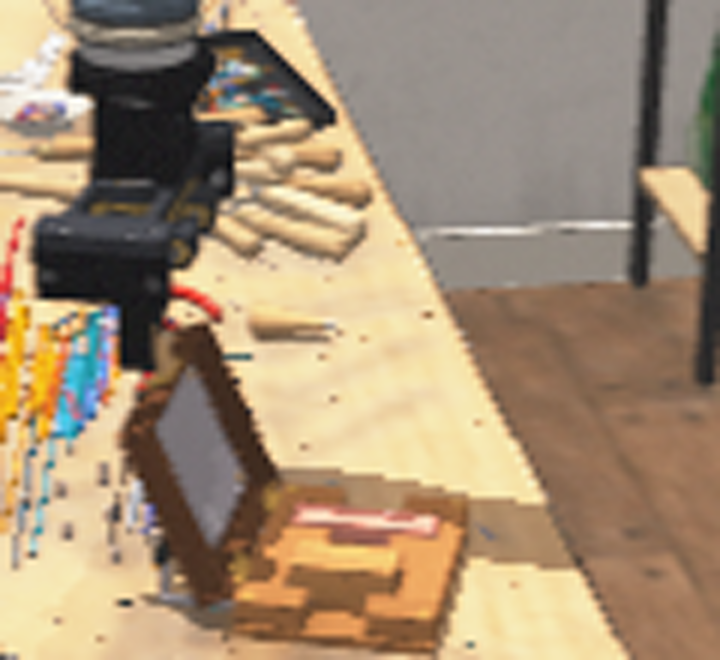

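The lid follows and the tab is held. A 5 N sideways force has built up, so I'll ease the path 1 mm sideways as I go on.

```bash
python3 -m pendant '[{"tx":0.0043,"ty":-0.0002,"tz":-0.0021,"ax":0,"ay":0,"az":0,"hand":1},{"tx":0.0086,"ty":-0.0004,"tz":-0.0042,"ax":0,"ay":0,"az":0,"hand":1},{"tx":0.013,"ty":-0.0006,"tz":-0.0062,"ax":0,"ay":0,"az":0,"hand":1},{"tx":0.0175,"ty":-0.0008,"tz":-0.0079,"ax":0,"ay":0,"az":0,"hand":1},{"tx":0.022,"ty":-0.001,"tz":-0.0096,"ax":0,"ay":0,"az":0,"hand":1},{"tx":0.0265,"ty":-0.001,"tz":-0.0111,"ax":0,"ay":0,"az":0,"hand":1},{"tx":0.0311,"ty":-0.001,"tz":-0.0124,"ax":0,"ay":0,"az":0,"hand":1},{"tx":0.0358,"ty":-0.001,"tz":-0.0136,"ax":0,"ay":0,"az":0,"hand":1},{"tx":0.0405,"ty":-0.001,"tz":-0.0147,"ax":0,"ay":0,"az":0,"hand":1},{"tx":0.0405,"ty":-0.001,"tz":-0.0147,"ax":0,"ay":0,"az":0,"hand":1}]'
```

```text
time: 19.4
position: [0.5688, -0.1511, 0.147]
tcp_rot: [[-0.996, 0.084, -0.001], [0.084, 0.996, 0.001], [0.001, 0.001, -1.0]]
force: [1.4, -3.5, -0.6]
gripper_width: 0.0161
```

```bash
python3 -m pendant '[{"tx":0.0047,"ty":0,"tz":-0.0008,"ax":0,"ay":0,"az":0,"hand":1},{"tx":0.0095,"ty":-0.0002,"tz":-0.0015,"ax":0,"ay":0,"az":0,"hand":1},{"tx":0.0143,"ty":-0.0004,"tz":-0.0021,"ax":0,"ay":0,"az":0,"hand":1},{"tx":0.0191,"ty":-0.0005,"tz":-0.0025,"ax":0,"ay":0,"az":0,"hand":1},{"tx":0.0239,"ty":-0.0005,"tz":-0.0027,"ax":0,"ay":0,"az":0,"hand":1},{"tx":0.0287,"ty":-0.0005,"tz":-0.0028,"ax":0,"ay":0,"az":0,"hand":1},{"tx":0.0335,"ty":-0.0005,"tz":-0.0027,"ax":0,"ay":0,"az":0,"hand":1},{"tx":0.0383,"ty":-0.0005,"tz":-0.0025,"ax":0,"ay":0,"az":0,"hand":1},{"tx":0.0431,"ty":-0.0005,"tz":-0.0021,"ax":0,"ay":0,"az":0,"hand":1},{"tx":0.0431,"ty":-0.0005,"tz":-0.0021,"ax":0,"ay":0,"az":0,"hand":1}]'
python3 -m pendant '[{"tx":0.0036,"ty":0,"tz":0.0004,"ax":0,"ay":0,"az":0,"hand":1},{"tx":0.0072,"ty":0,"tz":0.0009,"ax":0,"ay":0,"az":0,"hand":1},{"tx":0.0108,"ty":0,"tz":0.0015,"ax":0,"ay":0,"az":0,"hand":1},{"tx":0.0128,"ty":0,"tz":0.0019,"ax":0,"ay":0,"az":0,"hand":1},{"tx":0.0143,"ty":0,"tz":0.0022,"ax":0,"ay":0,"az":0,"hand":1},{"tx":0.0143,"ty":0,"tz":0.0022,"ax":0,"ay":0,"az":0,"hand":1},{"tx":0.0143,"ty":0,"tz":0.0022,"ax":0,"ay":0,"az":0,"hand":1},{"tx":0.0143,"ty":0,"tz":0.0022,"ax":0,"ay":0,"az":0,"hand":1},{"tx":0.0143,"ty":0,"tz":0.0022,"ax":0,"ay":0,"az":0,"hand":1},{"tx":0.0143,"ty":0,"tz":0.0022,"ax":0,"ay":0,"az":0,"hand":1}]'
python3 - <<'E'
from h import *
C=np.array([.4842,-.1434]); a=np.radians(-4.8); R=np.array([[np.cos(a),-np.sin(a)],[np.sin(a),np.cos(a)]])
s=robot.get_state(); g=s["position"]-.019*s["tcp_rot"][:,2]; 
rel=np.array([*(R.T@(g[:2]-C)),g[2]])-[.057,0,.024]; print(g,rel)
print("lid angle from grasp pt", np.arctan2(rel[2],-rel[0])-np.arctan2(.01,.144), np.hypot(rel[0],rel[2]))
c=robot.camera("side"); x0,x1,y0,y1,k=230,350,130,240,6
im=cv2.resize(c["frame"][y0:y1,x0:x1,::-1],None,fx=k,fy=k,interpolation=cv2.INTER_CUBIC); cv2.imwrite("pics/s14.png",im)
# lid free-edge corners (inner face plane) at several angles
for A in (1.2,1.3,1.4):
  for y in (-.075,.075):
    for o in (0,.022):
      x=.057-.114*np.cos(A)+o*np.sin(A); z=.024+.114*np.sin(A)+o*np.cos(A)
      w=C+R@[x,y]; print(A,y,o,((proj(c,[*w,z])-[x0,y0]+.5)*k).round(0))
c=robot.camera("wrist"); cv2.imwrite("pics/w14.png",c["frame"][:,:,::-1])
E
```

```text
time: 20.23
position: [0.5255, -0.1475, 0.1484]
tcp_rot: [[-0.996, 0.084, -0.002], [0.084, 0.996, 0.001], [0.002, 0.001, -1.0]]
force: [0.7, 1.0, -4.7]
gripper_width: 0.016
time: 21.07
position: [0.5125, -0.1465, 0.1465]
tcp_rot: [[-0.996, 0.084, -0.001], [0.084, 0.996, 0.001], [0.001, 0.001, -1.0]]
force: [2.0, 4.6, -7.1]
gripper_width: 0.0156
[ 0.51254613 -0.14647528  0.16546814] [-0.02849595 -0.00069255  0.14146814]
lid angle from grasp pt 1.3026928724447646 0.14430957138563735
1.2 -0.075 0 [354. 324.]
1.2 -0.075 0.022 [320. 309.]
1.2 0.075 0 [307. 433.]
1.2 0.075 0.022 [270. 417.]
1.3 -0.075 0 [336. 317.]
1.3 -0.075 0.022 [301. 305.]
1.3 0.075 0 [287. 425.]
1.3 0.075 0.022 [249. 412.]
1.4 -0.075 0 [317. 312.]
1.4 -0.075 0.022 [281. 303.]
1.4 0.075 0 [267. 419.]
1.4 0.075 0.022 [228. 410.]
```

View pics/s14.png

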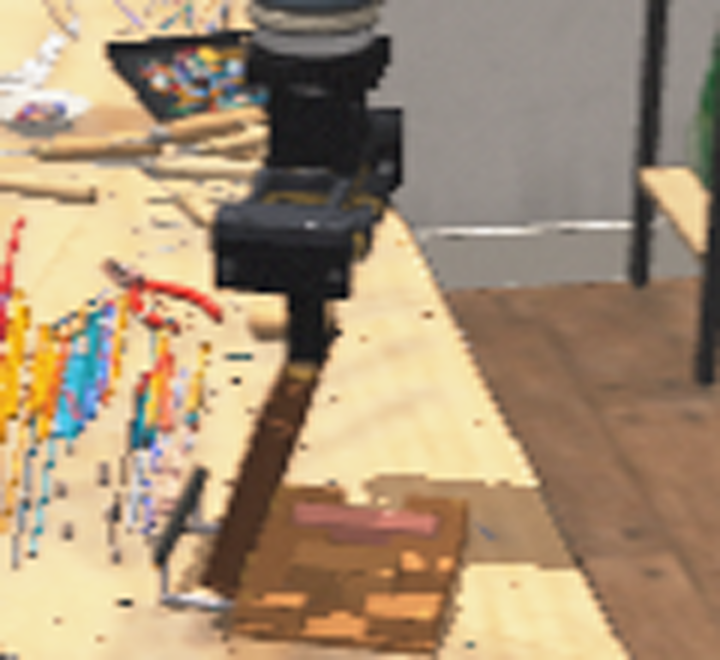

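View pics/w14.png

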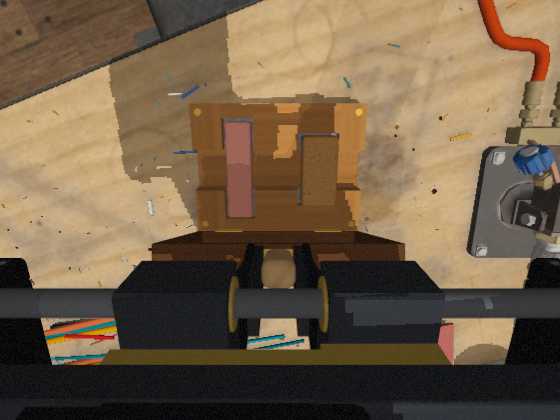

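```bash
python3 -m pendant '[{"tx":0,"ty":0.0007,"tz":0.0005,"ax":0,"ay":0,"az":0,"hand":1},{"tx":0,"ty":0.0007,"tz":0.0005,"ax":0,"ay":0,"az":0,"hand":1},{"tx":0,"ty":0.0007,"tz":0.0005,"ax":0,"ay":0,"az":0,"hand":1},{"tx":0,"ty":0.0007,"tz":0.0005,"ax":0,"ay":0,"az":0,"hand":1},{"tx":0,"ty":0.0007,"tz":0.0005,"ax":0,"ay":0,"az":0,"hand":1},{"tx":0,"ty":0.0007,"tz":0.0005,"ax":0,"ay":0,"az":0,"hand":1}]'
python3 - <<'E'
from h import *
C=np.array([.4842,-.1434]); a=np.radians(-4.8); R=np.array([[np.cos(a),-np.sin(a)],[np.sin(a),np.cos(a)]])
s=robot.get_state(); g=s["position"]-.019*s["tcp_rot"][:,2]
rel=np.array([*(R.T@(g[:2]-C)),g[2]])-[.057,0,.024]
print("angle",np.arctan2(rel[2],-rel[0])-np.arctan2(.01,.144),rel, s["force"],s["gripper_width"])
c=robot.camera("side"); x0,x1,y0,y1,k=255,315,180,235,12
im=cv2.resize(c["frame"][y0:y1,x0:x1,::-1],None,fx=k,fy=k,interpolation=cv2.INTER_CUBIC)
for A,col in [(1.2,(0,0,255)),(1.3,(0,255,0)),(1.4,(255,0,0))]:
  for o in (0,.022):
    L=[]
    for r in (0,.114):
      x=.057-r*np.cos(A)+o*np.sin(A); z=.024+r*np.sin(A)+o*np.cos(A)
      L.append(tuple(int(v) for v in (proj(c,[*(C+R@[x,.075]),z])-[x0,y0]+.5)*k))
    cv2.line(im,*L,col,1)
cv2.imwrite("pics/s15.png",im)
E
```

```text
time: 21.67
position: [0.5127, -0.1464, 0.1465]
tcp_rot: [[-0.996, 0.084, 0.0], [0.084, 0.996, 0.0], [-0.0, 0.0, -1.0]]
force: [0.2, 3.3, -0.8]
gripper_width: 0.016
angle 1.3036684372911207 [-0.0283513  -0.00065792  0.14146285] [ 0.15813137  3.33165376 -0.78087242] 0.01604478165556645
```

View pics/s15.png

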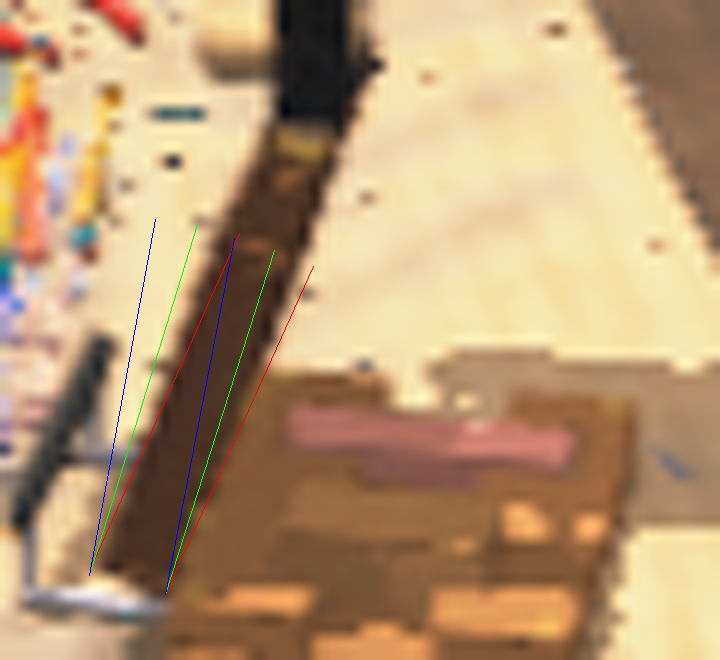

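The side view puts the near end of the lid close to the 1.3 line, with a small camera offset. I'll fit the silhouette slope, which doesn't depend on that offset.

```bash
python3 - <<'E'
from h import *
C=np.array([.4842,-.1434]); a=np.radians(-4.8); R=np.array([[np.cos(a),-np.sin(a)],[np.sin(a),np.cos(a)]])
c=robot.camera("side"); g=cv2.cvtColor(c["frame"],cv2.COLOR_RGB2GRAY).astype(float)
def P(A,r,o,y=.075):
    x=.057-r*np.cos(A)+o*np.sin(A); z=.024+r*np.sin(A)+o*np.cos(A); return proj(c,[*(C+R@[x,y]),z])
# dark lid: per row subpixel left/right crossings
for side,o,rows in (("L",.022,range(203,224)),("R",0.,range(203,212))):
    pts=[]
    for v in rows:
        u0=P(1.3,0,o)[0]+(P(1.3,.114,o)-P(1.3,0,o))[0]*(v-P(1.3,0,o)[1])/(P(1.3,.114,o)-P(1.3,0,o))[1]
        us=np.arange(int(u0)-4,int(u0)+8); row=g[v,us]; d=np.diff(row); i=np.argmin(d) if side=="L" else np.argmax(d)
        pts.append((us[i]+.5 - (0), v, round(abs(d[i]))))
    p=np.array(pts); k=np.polyfit(p[:,1],p[:,0],1); res=p[:,0]-np.polyval(k,p[:,1]); ok=abs(res)<1; k=np.polyfit(p[ok,1],p[ok,0],1)
    print(side,"slope",k[0],"n",ok.sum(),"rms",res[ok].std())
    for A in (1.2,1.25,1.3,1.35,1.4):
        q=(P(A,.1,o)-P(A,.02,o)); print(A,round(q[0]/q[1],3),end="; ")
    print("offset px at v=212:",np.polyval(k,212)-(P(1.3,0,o)[0]+(212-P(1.3,0,o)[1])*(P(1.3,.1,o)-P(1.3,0,o))[0]/(P(1.3,.1,o)-P(1.3,0,o))[1]))
s=robot.get_state();print(s["time"],s["force"],s["position"])
E
```

```text
L slope -0.44880027036160774 n 13 rms 0.36542716434074163
1.2 -0.443; 1.25 -0.374; 1.3 -0.309; 1.35 -0.247; 1.4 -0.186; offset px at v=212: 0.7447446944612466
R slope -0.4333333333333289 n 9 rms 0.2854496128592244
1.2 -0.452; 1.25 -0.383; 1.3 -0.318; 1.35 -0.255; 1.4 -0.194; offset px at v=212: 1.640225360802674
21.7667 [0.31193853 3.91046275 0.12404345] [ 0.5127379  -0.14646142  0.14648021]
```

The silhouette slope suggests an angle nearer 1.2–1.25, while the grasp-point geometry gives 1.303. The wrist camera resolves the lid's free edge much better, so I'll check there.

```bash
python3 - <<'E'
from h import *
C=np.array([.4842,-.1434]); a=np.radians(-4.8); R=np.array([[np.cos(a),-np.sin(a)],[np.sin(a),np.cos(a)]])
c=robot.camera("wrist"); x0,x1,y0,y1,k=140,420,200,275,2.8
im=cv2.resize(c["frame"][y0:y1,x0:x1,::-1],None,fx=k,fy=k,interpolation=cv2.INTER_CUBIC); im=cv2.convertScaleAbs(im,alpha=1.8); cv2.imwrite("pics/w15.png",im)
for A in (1.2,1.25,1.3,1.35):
  for y in (-.075,.075):
    print(A,y,[((proj(c,[*(C+R@[.057-.114*np.cos(A)+o*np.sin(A),y]),.024+.114*np.sin(A)+o*np.cos(A)])-[x0,y0])*k).round(0).tolist() for o in (0,.022)])
for x,y in [(.05,-.068),(.05,.068)]: print("pin",((proj(c,[*(C+R@[x,y]),.024])-[x0,y0])*k).round(0))
E
```

```text
1.2 -0.075 [[30.0, 81.0], [27.0, 186.0]]
1.2 0.075 [[738.0, 81.0], [741.0, 186.0]]
1.25 -0.075 [[30.0, 108.0], [29.0, 213.0]]
1.25 0.075 [[739.0, 108.0], [740.0, 213.0]]
1.3 -0.075 [[30.0, 135.0], [31.0, 238.0]]
1.3 0.075 [[739.0, 135.0], [738.0, 239.0]]
1.35 -0.075 [[30.0, 162.0], [34.0, 263.0]]
1.35 0.075 [[738.0, 162.0], [735.0, 263.0]]
pin [182.  64.]
pin [589.  64.]
```

View pics/w15.png

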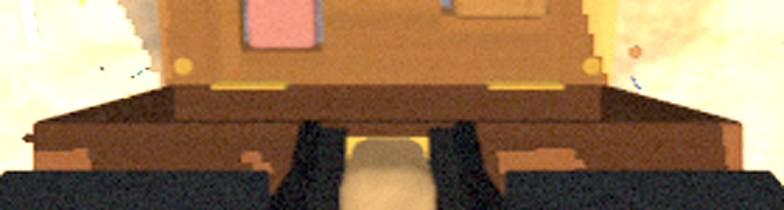

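The free-edge corners are at row 122 in this crop. The predictions are row 135 for 1.30 rad and row 108 for 1.25 rad, so the lid is at about 1.275 rad. I'll nudge it 2 mm open to centre it in the window and let it settle.

```bash
python3 -m pendant '[{"tx":-0.0007,"ty":0.0003,"tz":-0.0001,"ax":0,"ay":0,"az":0,"hand":1},{"tx":-0.0014,"ty":0.0006,"tz":-0.0003,"ax":0,"ay":0,"az":0,"hand":1},{"tx":-0.0022,"ty":0.0008,"tz":-0.0004,"ax":0,"ay":0,"az":0,"hand":1},{"tx":-0.0022,"ty":0.0008,"tz":-0.0004,"ax":0,"ay":0,"az":0,"hand":1},{"tx":-0.0022,"ty":0.0008,"tz":-0.0004,"ax":0,"ay":0,"az":0,"hand":1},{"tx":-0.0022,"ty":0.0008,"tz":-0.0004,"ax":0,"ay":0,"az":0,"hand":1},{"tx":-0.0022,"ty":0.0008,"tz":-0.0004,"ax":0,"ay":0,"az":0,"hand":1},{"tx":-0.0022,"ty":0.0008,"tz":-0.0004,"ax":0,"ay":0,"az":0,"hand":1},{"tx":-0.0022,"ty":0.0008,"tz":-0.0004,"ax":0,"ay":0,"az":0,"hand":1},{"tx":-0.0022,"ty":0.0008,"tz":-0.0004,"ax":0,"ay":0,"az":0,"hand":1}]'
python3 -m pendant '[{"tx":0,"ty":0,"tz":0,"ax":0,"ay":0,"az":0,"hand":1},{"tx":0,"ty":0,"tz":0,"ax":0,"ay":0,"az":0,"hand":1},{"tx":0,"ty":0,"tz":0,"ax":0,"ay":0,"az":0,"hand":1},{"tx":0,"ty":0,"tz":0,"ax":0,"ay":0,"az":0,"hand":1},{"tx":0,"ty":0,"tz":0,"ax":0,"ay":0,"az":0,"hand":1},{"tx":0,"ty":0,"tz":0,"ax":0,"ay":0,"az":0,"hand":1},{"tx":0,"ty":0,"tz":0,"ax":0,"ay":0,"az":0,"hand":1},{"tx":0,"ty":0,"tz":0,"ax":0,"ay":0,"az":0,"hand":1}]'
python3 - <<'E'
from h import *
C=np.array([.4842,-.1434]); a=np.radians(-4.8); R=np.array([[np.cos(a),-np.sin(a)],[np.sin(a),np.cos(a)]])
s=robot.get_state(); g=s["position"]-.019*s["tcp_rot"][:,2]
rel=np.array([*(R.T@(g[:2]-C)),g[2]])-[.057,0,.024]
print("angle",np.arctan2(rel[2],-rel[0])-np.arctan2(.01,.144),rel, s["force"],s["gripper_width"],abs(s["joint_velocities"]).max())
c=robot.camera("wrist"); x0,x1,y0,y1,k=140,420,100,275,2.8
im=cv2.resize(c["frame"][y0:y1,x0:x1,::-1],None,fx=k,fy=k,interpolation=cv2.INTER_CUBIC); im=cv2.convertScaleAbs(im,alpha=1.8); cv2.imwrite("pics/w16.png",im)
for A in (1.25,1.3,1.35):
  for y in (-.075,.075):
    print(A,y,[((proj(c,[*(C+R@[.057-.114*np.cos(A)+o*np.sin(A),y]),.024+.114*np.sin(A)+o*np.cos(A)])-[x0,y0])*k).round(0).tolist() for o in (0,)])
c=robot.camera("side"); cv2.imwrite("pics/s16.png",c["frame"][:,:,::-1])
E
```

```text
time: 22.65
position: [0.5149, -0.1466, 0.1469]
tcp_rot: [[-0.996, 0.085, 0.0], [0.085, 0.996, -0.001], [-0.0, -0.001, -1.0]]
force: [-2.2, 0.4, 4.6]
gripper_width: 0.0155
time: 23.32
position: [0.5149, -0.1466, 0.1469]
tcp_rot: [[-0.996, 0.085, 0.0], [0.085, 0.996, -0.001], [-0.0, -0.001, -1.0]]
force: [-2.8, 0.3, 5.0]
gripper_width: 0.0158
angle 1.3194324323538318 [-0.02612119 -0.00060843  0.14191028] [-2.76362265  0.33361958  4.96091979] 0.015837872008962632 0.11822923742377764
1.25 -0.075 [[29.0, 378.0]]
1.25 0.075 [[739.0, 378.0]]
1.3 -0.075 [[29.0, 405.0]]
1.3 0.075 [[739.0, 405.0]]
1.35 -0.075 [[30.0, 431.0]]
1.35 0.075 [[739.0, 432.0]]
```

View pics/w16.png

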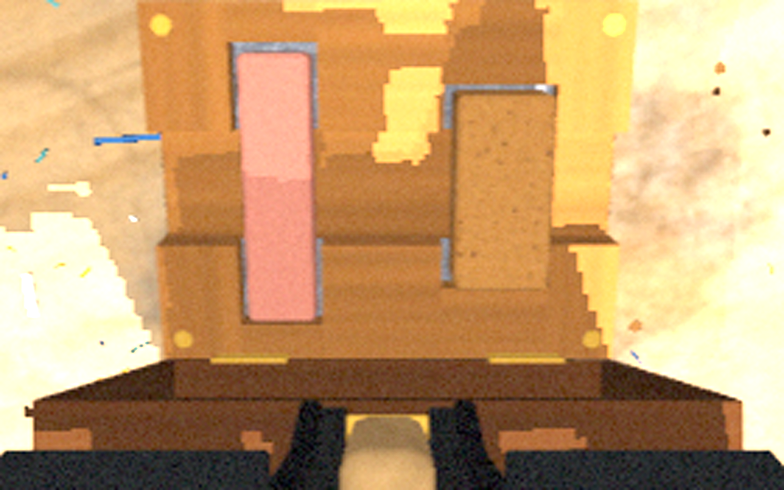

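View pics/s16.png

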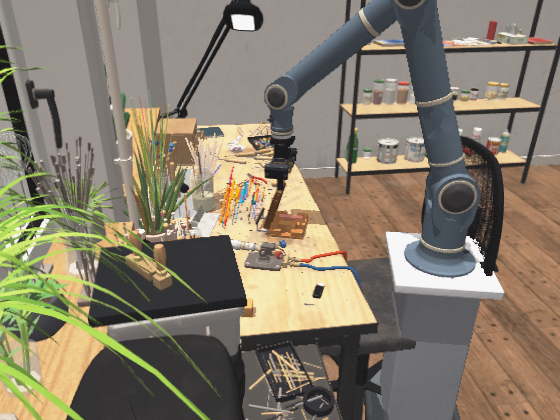

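The free edge is now at row 401, against 405 predicted for 1.30 rad, so the wrist view gives about 1.29 rad. The grasp-point geometry gives 1.32 rad. Both are inside the window, the arm is still and the parts are in place, so I'm handing in.

```bash
python3 - <<'E'
from rig import robot
print(robot.hand_in()); s=robot.get_state(); print(s["time"],s["force"],s["gripper_width"],s["position"])
E
```

```text
the job is handed in; nothing more can be done
None
the job is handed in; nothing more can be done
```

I packed the smaller cork block and the pink stone into their matching nests. Then I swung the lid up by its tab and handed in at about 23.5 s, still gripping the tab with the lid held still near 1.30 rad. Handing in gave no verdict.

**Parts:** the last wrist picture showed both parts lying flat in their nests with gaps around them. The stone is about 1 mm off centre along its nest (limit 6 mm). I judged "fully down" from the release heights and these views, and did not measure it separately.

**Lid angle:** the last checks were not in full agreement, but both are within the 1.23–1.37 window.
- The grasp-point position gave 1.32 rad.
- The lid's free edge in the wrist picture gave about 1.29 rad.
- Before a final 2 mm nudge open, a coarse fit of the lid's outline in the side picture had read as low as about 1.2 rad. I did not repeat that fit afterwards, because the side camera resolves only about 3.6 mm per pixel there.

**Grip:** the fingers were closed to 15.8 mm on the 16 mm tab with a 15 N grip setting. About 6 N was pressing on the tool and the arm was practically still.

**Bystanders:** I never touched the bead dish, lighter or graver. I did not measure their positions again at the end.

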